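# Load the transfer chamber and purge it

## Robot

A 6-joint arm with a two-finger parallel gripper is mounted at the origin on the work surface. World frame = base frame: x ahead of the robot, y to its left, z up, the work surface at z = 0. Lengths are in m, angles in degrees, forces in N, time in s.
With the tool pointing down it reaches from about 0.4 to 0.825 m from the base axis. Payload 7 kg.
Tool frame: the origin (TCP) lies at the very end of the fingers, on their centre line; the grasp point (between the pads) lies hold_point_z behind it (hold_point_z is the distance from the TCP to the grasp point, in m); z points along the fingers, y is the direction in which the jaws open and shut (so a half turn about z gives the same grasp; the last joint's range is limited). The gripper opens to 88 mm and grips with 3 to 60 N. Pads are 19 mm wide; open, the fingers measure 130 mm over their backs; the gripper's body (78 mm by 193 mm) begins 47 mm behind the grasp point.
Start: joints at [-50.93, 20.546, 0.682, 0, -70.136, -16.507], TCP at [0.259, -0.623, 0.201] pointing down, gripper open.
Joint ranges: [-176.03, 176.03], [-82.01, 121.73], [-58.28, 71.71], [-173.87, 95.51], [-174.79, -0.11], [-173.66, 173.66]. Speed limits (degrees/s): [136.94, 136.94, 172.46, 180, 180, 180].

## Interface

Orientations are given as [roll, pitch, yaw] about the fixed x, y, z axes, in that order (R = Rz(yaw) Ry(pitch) Rx(roll)).
In Python, from plant import get_obs, snapshot, close_job, hold_point_z gives the robot as it stands. The module is installed in compiled form; this text tells all that it offers.
- The arm moves only by the tool jog_arm, never from a script. Its argument "commands" is a list of rows, each a list of 4 numbers: the shift along the world's x, y, z in mm, then the turn about the world's z in degrees. In form: [[x, y, z, turn], ...]. A call has exactly 10 rows; each row shifts and turns the commanded pose from where the row before left it; what a row does not reach is not made up. A row lasts 1/12 s, in which the tool goes at most 41.7 mm and 7.16 degrees, less where a joint would pass 70% of its speed; a pose out of reach is approached as far as the arm can. A call is refused whole if a number of a shift passes 41.7 or a number of a turn 7.16, either way. A call with a gripper value outside its range is refused whole. "fingers" is the finger opening in mm, from 0 to 87.6, set as the call begins (left out, the last holds). The fingers move at their own pace and stop on an object; the grip force is fixed at half the most. Time passes only in rows, so rows that do not move let the fingers close, or fill a call up. It gives the time, the measured TCP pose, the force and the opening at its end, in the units of the state.
- get_obs(): the state, without advancing time (a new reading comes with each control period).
- snapshot(name): name is "scene" or "side" or "wrist"; returns a dict with "image" (400x640x3 uint8, red, green, blue), "fov_y" (degrees; the focal length in pixels is half the picture's height over the tangent of half this angle, whatever the lens; pixels are square), "cx", "cy" (the principal point, pixels), "rvec" (rotation vector, rad) and "tvec" (3), from world to camera coordinates, as OpenCV has them; the wrist camera has in their place "mount" (4x4, takes a point from camera to tool coordinates, whose origin is the TCP and whose axes are the flange's). Camera axes: x right, y down, z forward; pixel columns grow to the right and rows downward; lengths in m; the calibration is good to about 2 mm. A picture is of the moment at which its call begins: read the wrist's pose just before it. There is no depth.
- close_job(): hands the job in, once; it reports no verdict.
The state is a dict: "clock": time; "joint_pos": joint angles; "qvel": joint speeds; "tau": joint torques, N m; "tool_pos": TCP position; "orientation": TCP orientation; "force": force on the tool from outside, world axes, zero at the start; "moment": the same for the moment, N m; "opening": finger opening in m.
Only numpy, scipy, OpenCV 4.12 (cv2) and the standard library are available. Lean on these libraries where they do the work, as an engineer would, in place of code of your own. Each camera call takes 0.05 s, during which the arm holds its last target.

## Task

Slide the transfer chamber's shutter fully open, then pass every small sample pot on the bench through the port in its sloping wall so that all of them lie inside, with neither the pots nor the robot touching the port's rubber rim. Then slide the shutter fully closed and give the purge lever two full strokes, each time swinging it to its stop and letting it spring all the way back. Leave the bottle, jar, tip box, tray, dish and forceps where they are.

Things in the scene. Friction and masses are not known exactly. Their poses are not given: they have to be found in the camera images.
- pot1_center (a point): small round screw-cap sample pot, white body with a grey cap: body 31 mm diameter, cap 34 mm diameter and 16 mm tall, 58 mm tall overall, about 60 g, standing on the bench at the start. Point at its centre, 29 mm above its base; its z axis runs from base to cap. Absent in some starts
- pot2_center (a point): small round screw-cap sample pot, white body with a grey cap: body 31 mm diameter, cap 34 mm diameter and 16 mm tall, 58 mm tall overall, about 60 g, standing on the bench at the start. Point at its centre, 29 mm above its base; its z axis runs from base to cap. Absent in some starts
- pot3_center (a point): small round screw-cap sample pot, white body with a grey cap: body 31 mm diameter, cap 34 mm diameter and 16 mm tall, 58 mm tall overall, about 60 g, standing on the bench at the start. Point at its centre, 29 mm above its base; its z axis runs from base to cap. Absent in some starts
- pot4_center (a point): small round screw-cap sample pot, white body with a grey cap: body 31 mm diameter, cap 34 mm diameter and 16 mm tall, 58 mm tall overall, about 60 g, standing on the bench at the start. Point at its centre, 29 mm above its base; its z axis runs from base to cap. Absent in some starts
- pot5_center (a point): small round screw-cap sample pot, white body with a grey cap: body 31 mm diameter, cap 34 mm diameter and 16 mm tall, 58 mm tall overall, about 60 g, standing on the bench at the start. Point at its centre, 29 mm above its base; its z axis runs from base to cap. Absent in some starts
- chamber: fixed transfer chamber, a closed box 230 mm deep (x), 320 mm wide (y), 177 mm high, white sides, clear roof and back, 6 mm walls. Origin at the centre of its underside; its -x side faces the robot. Above a 55 mm high upright front wall, the front slopes back: a metal wall 190 mm long up the slope, 320 mm wide, 40 degrees up from level. Its inner floor is 6 mm above the bench and padded; it can take all the pots in a loose heap
- port (a point): centre of the square port in the sloping wall, on the wall's outer surface, 116 mm above the bench, half-way up the slope and 72 mm to the -y side of the chamber's middle; x points up the slope, y along the chamber's width (to the robot's left), z straight out of the wall. The clear opening is 120 by 120 mm, edged by a 9 mm wide black rubber rim that stands 4 mm above the wall. The wall is 6 mm thick. The shutter covers it at first
- shutter (a joint): position of the port's flat steel sliding shutter, m: 0 closed (centred over the port), 0.142 fully open, slid along the port's +y clear of the opening. It stays where it is left; sliding takes about 2 to 4 N. Plate 156 mm up the slope, 140 mm along y, its outer face 11 mm above the wall
- shutter_grip (a point): centre of the shutter's black handle, a block 14 mm wide along the port's y, 40 mm along the port's x, standing 36 mm out from the shutter plate (its ends are 18 mm below and 18 mm above this point along the port's z). Same axes as the port; it moves with the shutter
- purge_lever (a joint): angle of the purge valve's sprung lever, rad: 0 at rest, 1.2 at its stop; grows clockwise seen from above. A spring brings it back to 0 when let go; it takes up to about 5 N at the post
- lever_post (a point): middle of the free part of the lever's upright black round post, 16 mm diameter, at the lever's end; the post rises from the 10 mm thick lever arm 22 mm below this point to 20 mm above it. About 86 mm above the bench
- lever_pivot (a point): point on the lever's upright pivot axis at the height of lever_post, 90 mm from the post; the valve body below it is 56 mm in diameter and the lever's hub on it reaches up to 21 mm below this point. The valve is fixed to the bench
- media_bottle: white-capped bottle 66 mm diameter, 150 mm high; leave alone. Origin under its centre
- jar: jar with a black lid, 72 mm diameter, 90 mm high; leave alone. Origin under its centre
- tip_box: green box of pipette tips, 85 x 120 x 60 mm high; leave alone. Origin under its centre
- reservoir: clear open tray, 50 (x) x 130 (y) x 22 mm high; leave alone. Origin under its centre
- dish: closed glass dish, 60 mm diameter, 14 mm high; leave alone. Origin under its centre
- forceps: flat steel strip-shaped forceps, 12 (x) x 120 (y) x 8 mm high; leave alone. Origin under its centre

How it is judged (in metres and radians):
On the way, in this order (a step that is already met when the one before it is completed fails the run):
1. the shutter is slid fully open (value of joint shutter above 0.134 m), for 0.2 s.
2. every pot is inside the chamber (z of each of pot1_center, pot2_center, pot3_center, pot4_center, pot5_center in the frame of port below -0.02 m and x of pot1_center in the frame of chamber between -0.115 and 0.115 m and y of pot1_center in the frame of chamber between -0.16 and 0.16 m and z of each of pot1_center, pot2_center, pot3_center, pot4_center, pot5_center in the frame of chamber below 0.12 m and x of pot2_center in the frame of chamber between -0.115 and 0.115 m and y of pot2_center in the frame of chamber between -0.16 and 0.16 m and x of pot3_center in the frame of chamber between -0.115 and 0.115 m and y of pot3_center in the frame of chamber between -0.16 and 0.16 m and x of pot4_center in the frame of chamber between -0.115 and 0.115 m and y of pot4_center in the frame of chamber between -0.16 and 0.16 m and x of pot5_center in the frame of chamber between -0.115 and 0.115 m and y of pot5_center in the frame of chamber between -0.16 and 0.16 m), for 0.3 s.
3. the shutter is slid fully closed (value of joint shutter below 0.006 m), for 0.2 s.
4. the purge lever is swung to its stop (value of joint purge_lever above 1.1 rad), for 0.05 s.
5. the purge lever has sprung back (value of joint purge_lever below 0.1 rad), for 0.2 s.
6. the purge lever is swung to its stop a second time (value of joint purge_lever above 1.1 rad), for 0.05 s.
7. the purge lever has sprung back again (value of joint purge_lever below 0.1 rad), for 0.2 s.
At the end, for the whole second after the job is handed in: Every pot lies still inside the chamber (its centre at least 20 mm behind the sloping wall's outer surface, within the chamber's outline, lower than 120 mm), the shutter is within 6 mm of closed and the purge lever within 0.1 rad of rest (all of step 2 and value of joint shutter below 0.006 m and value of joint purge_lever below 0.1 rad and linear speed of each of pot1, pot2, pot3, pot4, pot5 below 0.05 m/s); the robot touches nothing.
It fails at once if anything presses on the port's rim with more than 0.5 N (contact force between port_rim and anything else above 0.5 N).
It fails at once if the bottle, jar, tip box, tray, dish or forceps is moved more than 40 mm (distance of any of media_bottle, jar, tip_box, reservoir, dish, forceps from where it was at the start of the episode above 0.04 m).
Of pot1, pot2, pot3, pot4, pot5 only 3 to 5 are there at a start; the rules pass over those that are not, and their reading is None.
At some moment in a run one of pot1, pot2, pot3, pot4, pot5 may be knocked a few centimetres aside while the robot is not near it.
It also fails if it takes over 210 s, if anything falls off the work surface, if the arm or the gripper's body presses on something with over 40 N, if the wrist force passes 120 N, or if a joint passes its speed limit or range.

## Working session

There is one attempt and no reset: what is moved stays moved. The work goes in short steps, Python scripts to look and compute and a tool call to move; the robot and the scene stay as the last step left them, time stands still between calls to the robot, and variables do not carry over. Pictures are saved under pics/ and viewed, and the job is handed in when it is done.

Besides the shell and the picture viewer there is one more tool, called after "Emit:" by a JSON object that holds its "op" and its "data", one argument or row to a line. jog_arm: Moves the arm, as the interface text tells. Its arguments: {"type":"object","properties":{"commands":{"type":"array","items":{"type":"array","items":{"type":"number"}}},"fingers":{"type":"number"}},"required":["commands"]}

```bash
mkdir -p pics; cat > h.py <<'E'
import numpy as np, cv2
from plant import get_obs, snapshot, close_job, hold_point_z
from scipy.spatial.transform import Rotation as R
import pickle
def cam(s):
    f=s["image"].shape[0]/2/np.tan(np.radians(s["fov_y"]/2))
    K=np.array([[f,0,s["cx"]],[0,f,s["cy"]],[0,0,1]])
    if "mount" in s:
        o=s["obs"]; T=np.eye(4); T[:3,:3]=R.from_euler('xyz',o["orientation"],degrees=True).as_matrix(); T[:3,3]=o["tool_pos"]
        C=T@s["mount"]; Rm=C[:3,:3].T; t=-Rm@C[:3,3]
    else:
        Rm=cv2.Rodrigues(np.array(s["rvec"],float))[0]; t=np.array(s["tvec"],float).ravel()
    return K,Rm,t
def snap(name,tag):
    o=get_obs(); s=snapshot(name); s["obs"]=o
    cv2.imwrite(f"pics/{tag}.png",s["image"][:,:,::-1]); pickle.dump(s,open(f"pics/{tag}.pkl","wb")); return s
def load(tag): return pickle.load(open(f"pics/{tag}.pkl","rb"))
def proj(s,P):
    K,Rm,t=cam(s); p=(np.atleast_2d(P)@Rm.T+t)@K.T; return p[:,:2]/p[:,2:]
def onz(s,uv,z):
    K,Rm,t=cam(s); out=[]
    for u,v in np.atleast_2d(uv):
        d=Rm.T@np.linalg.solve(K,[u,v,1]); c=-Rm.T@t; out.append(c+d*(z-c[2])/d[2])
    return np.array(out)
def tri(ss,uvs):
    A=[];b=[]
    for s,(u,v) in zip(ss,uvs):
        K,Rm,t=cam(s); d=Rm.T@np.linalg.solve(K,[u,v,1]); d/=np.linalg.norm(d); c=-Rm.T@t
        M=np.eye(3)-np.outer(d,d); A.append(M); b.append(M@c)
    return np.linalg.lstsq(np.vstack(A),np.hstack(b),rcond=None)[0]
def crop(tag,x0,y0,x1,y1,k,out):
    im=cv2.imread(f"pics/{tag}.png")[y0:y1,x0:x1]; cv2.imwrite(f"pics/{out}.png",cv2.resize(im,None,fx=k,fy=k,interpolation=cv2.INTER_CUBIC))
E
python3 - <<'E'
from h import *
print(get_obs(),hold_point_z)
for n in("scene","side","wrist"):
    s=snap(n,n+"0"); print(n,s["fov_y"],s["cx"],s["cy"])
    K,Rm,t=cam(s); print(-Rm.T@t)
E
```

```text
{'clock': 0.0, 'joint_pos': array([-5.09299555e+01,  2.05903078e+01,  6.34142972e-01, -2.23706273e-02,
       -7.01360780e+01, -1.65098926e+01]), 'qvel': array([ 0.00258546,  0.06872768, -0.00785398,  0.00686035, -0.03475787,
       -0.01850498]), 'tau': array([-8.32329042e-04, -5.82718527e+01,  2.93058944e+01,  6.99724227e+00,
        6.99079319e-03, -8.41330666e-05]), 'tool_pos': array([ 0.25877646, -0.62284351,  0.19993118]), 'orientation': array([ 1.79905583e+02, -6.05361178e-03, -1.57447461e+02]), 'force': array([-0.09854696,  0.31282627, -0.11443483]), 'moment': array([ 0.00618916, -0.01388593, -0.02435463]), 'opening': 0.0876542511654153} 0.0188
scene 55.67919766982288 325.85739140704254 201.1987764785099
[ 1.00760912 -0.62115627  0.93337581]
side 52.60202244322045 326.1283835680616 195.43840385889266
[ 0.11510994 -0.59566219  0.61413585]
wrist 67.30545194695718 321.3166610982004 202.4822253385043
[ 0.18383709 -0.65525398  0.38362346]
```

View pics/scene0.png

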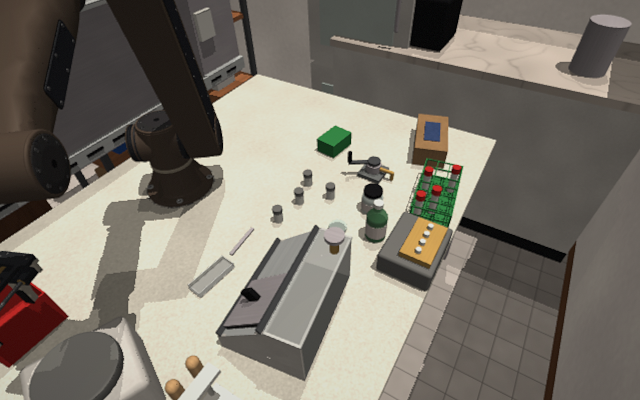

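View pics/side0.png

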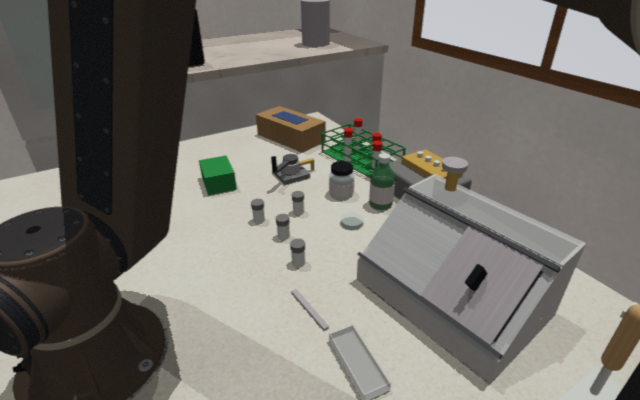

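View pics/wrist0.png

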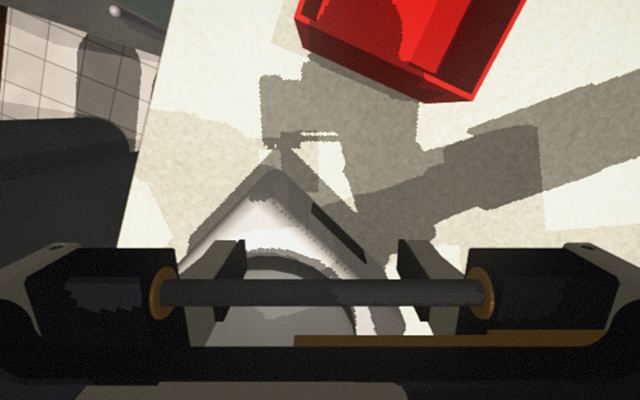

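```bash
python3 - <<'E'
from h import *
crop("scene0",200,210,360,380,4.5,"c1")
crop("side0",340,140,590,370,3.2,"c2")
crop("scene0",240,110,400,260,5,"c3")
crop("side0",180,130,400,290,3.6,"c4")
E
```

```text
(no output)
```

View pics/c1.png

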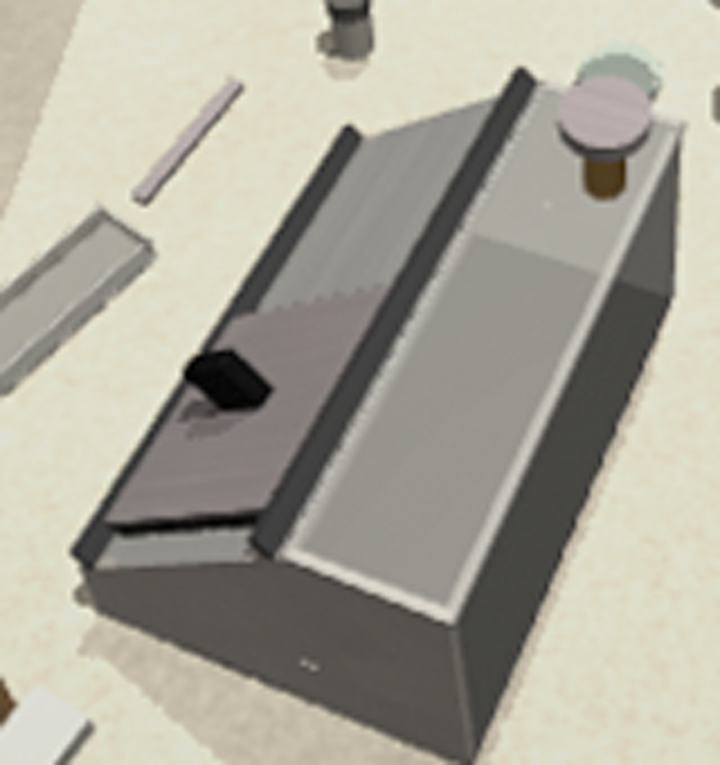

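View pics/c2.png

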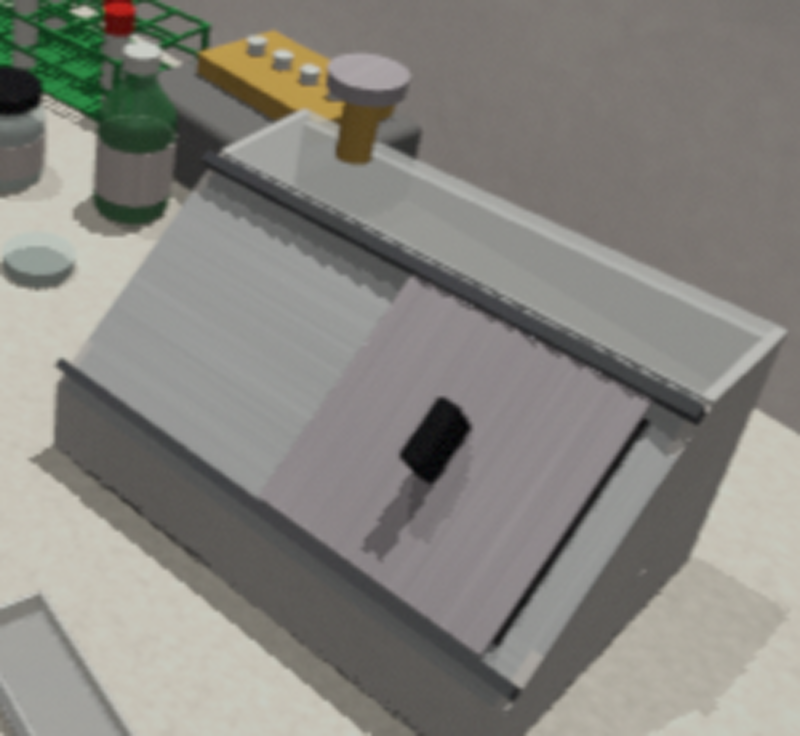

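View pics/c3.png

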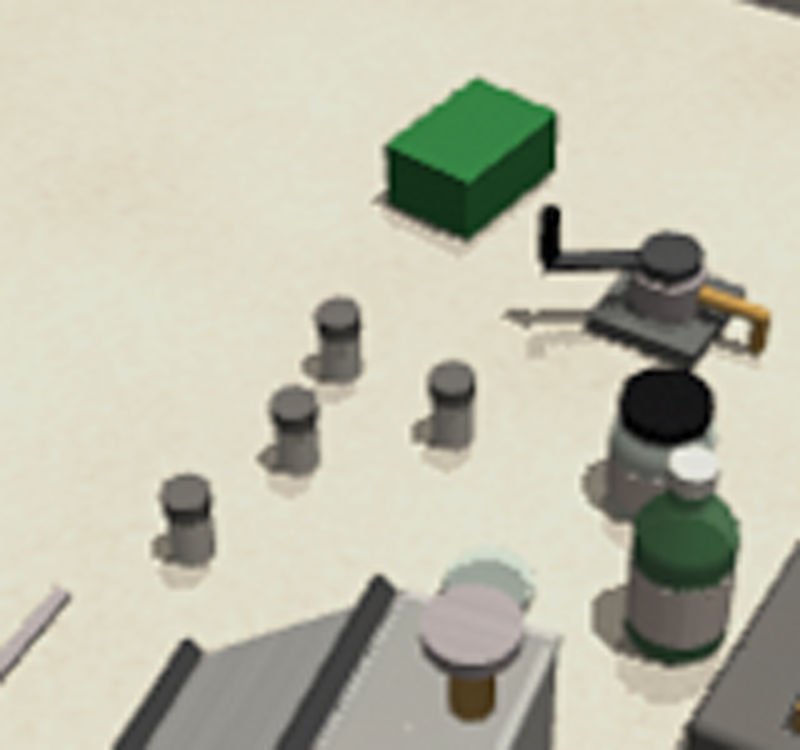

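View pics/c4.png

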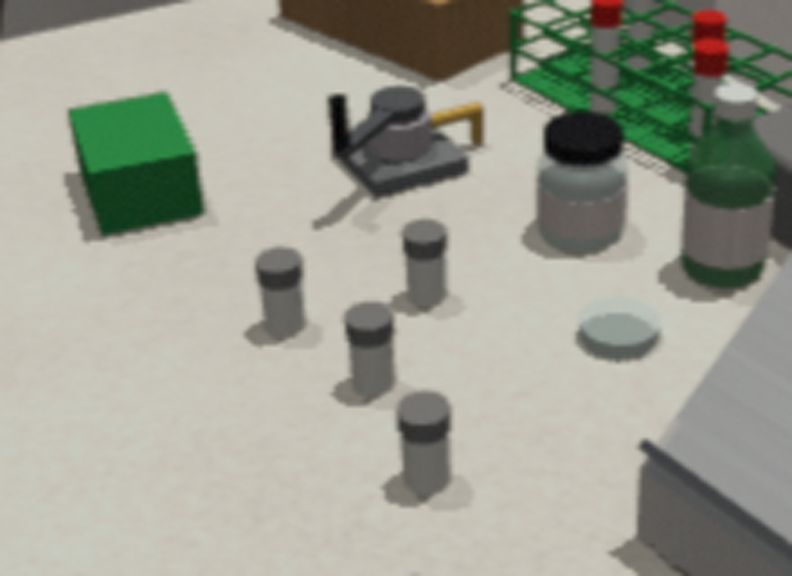

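```bash
python3 - <<'E'
from h import *
from scipy.optimize import least_squares
S=load("scene0");D=load("side0")
sc={'A':(307.6,172),'B':(299,190.4),'C':(277.4,208.4),'D':(330.4,185.2)}
sd={'A':(257.5,202.2),'D':(298.1,194.4),'B':(282.8,218.1),'C':(297.8,243.6)}
for k in sc: print(k,onz(S,sc[k],.058).round(4),onz(D,sd[k],.058).round(4),tri([S,D],[sc[k],sd[k]]).round(4))
obs=[(S,(.115,-.16,.177),(301.8,348.2)),(S,(.115,.16,.177),(351.8,237.1)),(S,(.115,-.16,0),(304.4,378.9)),
(D,(.115,-.16,.177),(584.7,243.8)),(D,(.115,.16,.177),(434.7,175)),(D,(-.115,.16,0),(357.5,279))]
def W(p,P): c,s=np.cos(p[2]),np.sin(p[2]); return np.array([p[0]+c*P[0]-s*P[1],p[1]+s*P[0]+c*P[1],P[2]])
f=lambda p:np.concatenate([proj(s,W(p,P))[0]-uv for s,P,uv in obs])
r=least_squares(f,[.6,-.4,0]); p=r.x;print(p,np.degrees(p[2]));print(r.fun.reshape(-1,2).round(1))
np.save("ch.npy",p)
a=np.radians(40);up=np.array([np.cos(a),0,np.sin(a)]);n=np.array([-np.sin(a),0,np.cos(a)])
pc=np.array([-.115+.095*np.cos(a),-.072,.116])
for nm,s,cr in(("scene0",S,(200,210,360,380,4.5)),("side0",D,(340,140,590,370,3.2))):
    im=cv2.imread(f"pics/{nm}.png");k=cr[4];im=cv2.resize(im[cr[1]:cr[3],cr[0]:cr[2]],None,fx=k,fy=k)
    def dr(P,col,cl=True):
        q=[(proj(s,W(p,x))[0]-cr[:2])*k for x in P]; cv2.polylines(im,[np.array(q).round().astype(int)],cl,col,1)
    dr([pc+n*.047+up*u+np.array([0,v,0]) for u,v in((-.02,-.007),(-.02,.007),(.02,.007),(.02,-.007))],(0,0,255))
    dr([pc+n*.011+up*u+np.array([0,v,0]) for u,v in((-.078,-.07),(-.078,.07),(.078,.07),(.078,-.07))],(255,0,0))
    dr([(-.115,-.16,.055),(-.115,.16,.055),(-.115+.19*np.cos(a),.16,.177),(-.115+.19*np.cos(a),-.16,.177)],(0,255,0))
    dr([(.115*i,.16*j,0) for i,j in((-1,-1),(-1,1),(1,1),(1,-1))],(0,255,255))
    cv2.imwrite(f"pics/m_{nm}.png",im)
print("port",W(p,pc),"grip",W(p,pc+n*.029),"griptop",W(p,pc+n*.047))
E
```

```text
A [[0.4141 0.2315 0.058 ]] [[0.409  0.2262 0.058 ]] [0.4116 0.2349 0.0533]
B [[0.4403 0.1357 0.058 ]] [[0.433  0.1305 0.058 ]] [0.4368 0.1402 0.0516]
C [[0.4263 0.0298 0.058 ]] [[0.4186 0.027  0.058 ]] [0.4221 0.0344 0.0516]
D [[0.5201 0.2107 0.058 ]] [[0.5138 0.2058 0.058 ]] [0.5177 0.2146 0.0528]
[ 0.64066934 -0.21948586  0.15071777] 8.635491856794129
[[-1.8 -0.8]
 [-0.6 -1.7]
 [ 0.5  1.3]
 [ 2.1 -1.6]
 [-0.2 -2.1]
 [-1.  -0.7]]
port [ 0.60973289 -0.29700974  0.116     ] grip [ 0.59130337 -0.29980862  0.13821529] griptop [ 0.57986436 -0.30154586  0.15200409]
```

View pics/m_scene0.png

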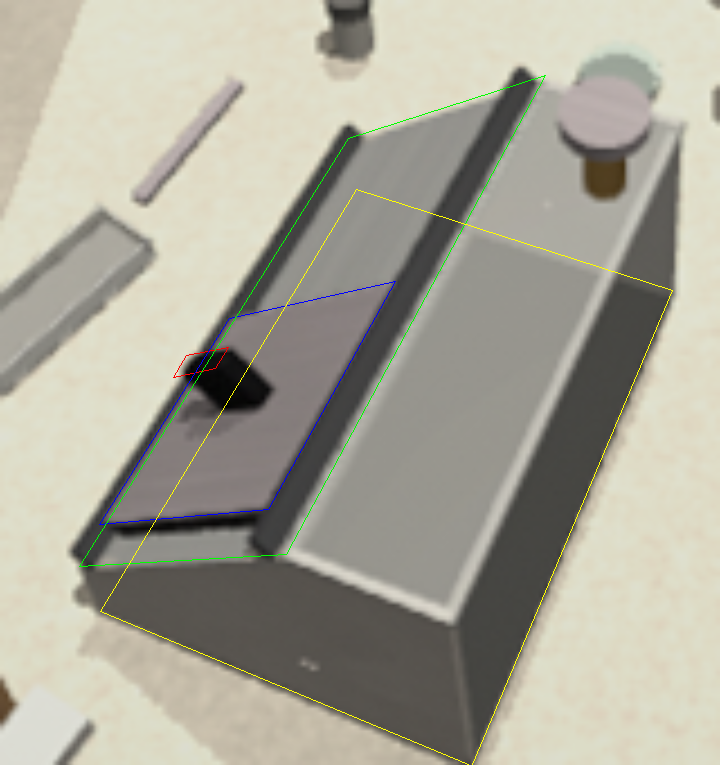

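View pics/m_side0.png

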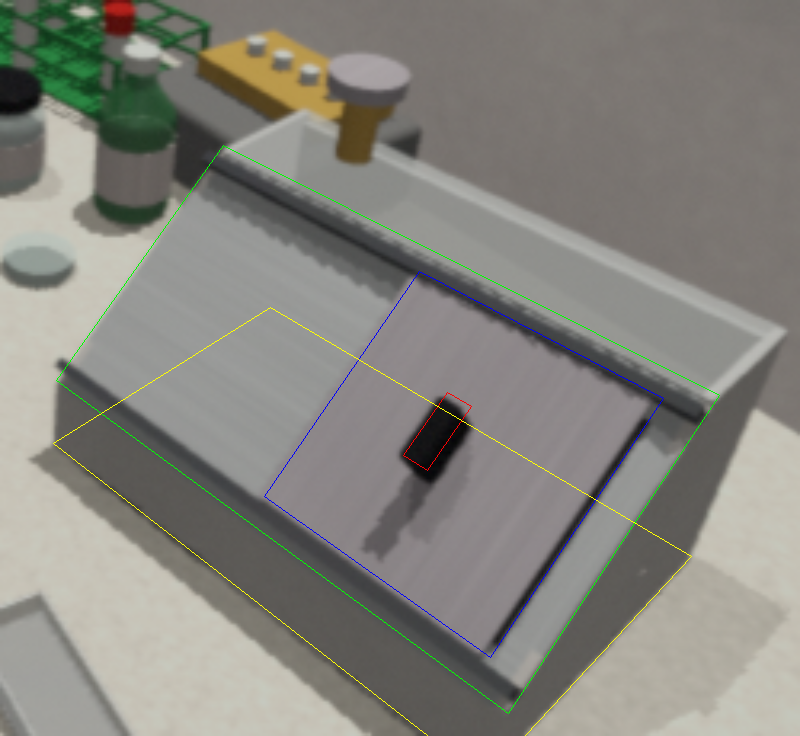

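Emit:
{"op": "jog_arm", "data": {
  "commands": [
    [0,0,38,0],
    [0,0,38,0],
    [0,0,38,0],
    [15,15,30,-2],
    [28,28,0,-2],
    [28,28,0,-2],
    [28,28,0,-2],
    [28,28,0,-2],
    [28,28,0,-2],
    [28,28,0,-2]
  ]
}}

```text
clock: 0.98
tool_pos: [0.4429, -0.4387, 0.3448]
orientation: [180.0, -0.0, -171.5]
force: [0.1, -0.8, 0.2]
opening: 0.0879
```

Emit:
{"op": "jog_arm", "data": {
  "commands": [
    [28,28,0,0],
    [28,28,0,0],
    [28,28,0,0],
    [20,20,0,0],
    [0,0,0,0],
    [0,0,0,0],
    [0,0,0,0],
    [0,0,0,0],
    [0,0,0,0],
    [0,0,0,0]
  ]
}}

```text
clock: 1.82
tool_pos: [0.5453, -0.3372, 0.3451]
orientation: [-180.0, 0.0, -171.5]
force: [-0.3, 0.5, 0.4]
opening: 0.0875
```

```bash
python3 - <<'E'
from h import *
s=snap("wrist","w1"); snap("scene","scene1"); snap("side","side1")
E
```

```text
(no output)
```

View pics/w1.png

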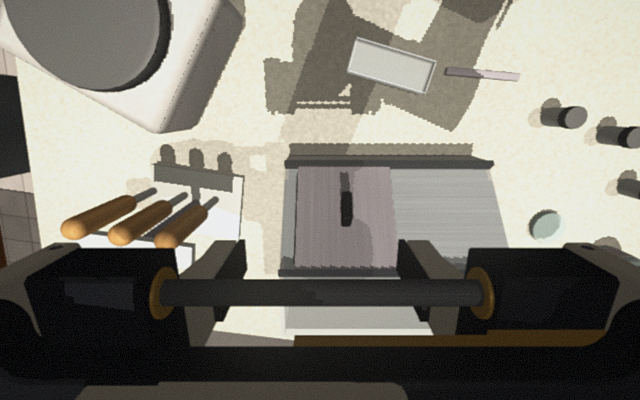

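View pics/scene1.png

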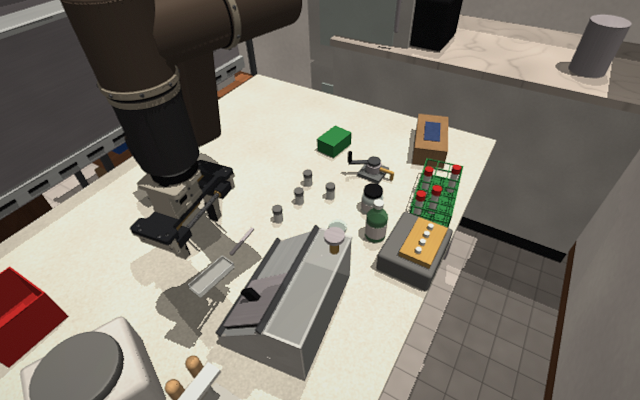

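View pics/side1.png

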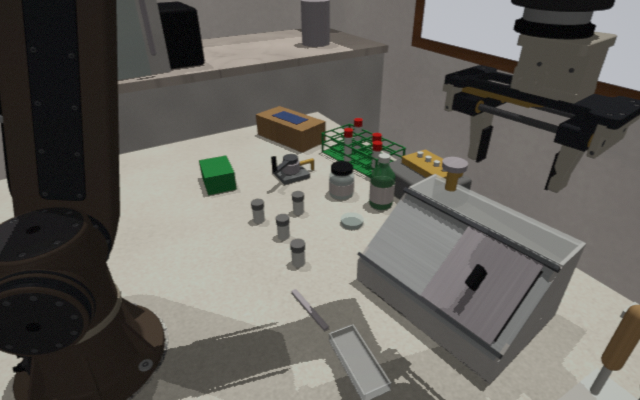

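```bash
cat >> h.py <<'E'
def W(p,P): c,s=np.cos(p[2]),np.sin(p[2]); return np.array([p[0]+c*P[0]-s*P[1],p[1]+s*P[0]+c*P[1],P[2]])
a=np.radians(40);up=np.array([np.cos(a),0,np.sin(a)]);n=np.array([-np.sin(a),0,np.cos(a)])
pc=np.array([-.115+.095*np.cos(a),-.072,.116])
def overlay(tag,p,cr,sh=0,out=None):
    s=load(tag); im=cv2.imread(f"pics/{tag}.png");k=cr[4];im=cv2.resize(im[cr[1]:cr[3],cr[0]:cr[2]],None,fx=k,fy=k,interpolation=cv2.INTER_CUBIC)
    def dr(P,col,cl=True):
        q=[(proj(s,W(p,x))[0]-cr[:2]+.5)*k for x in P]; cv2.polylines(im,[np.array(q).round().astype(int)],cl,col,1)
    y=lambda v:np.array([0,v+sh,0])
    dr([pc+n*.047+up*u+y(v) for u,v in((-.02,-.007),(-.02,.007),(.02,.007),(.02,-.007))],(0,0,255))
    dr([pc+n*.011+up*u+y(v) for u,v in((-.02,-.007),(-.02,.007),(.02,.007),(.02,-.007))],(0,0,255))
    dr([pc+n*.011+up*u+y(v) for u,v in((-.078,-.07),(-.078,.07),(.078,.07),(.078,-.07))],(255,0,0))
    dr([(-.115,-.16,.055),(-.115,.16,.055),(-.115+.19*np.cos(a),.16,.177),(-.115+.19*np.cos(a),-.16,.177)],(0,255,0))
    dr([(.115*i,.16*j,0) for i,j in((-1,-1),(-1,1),(1,1),(1,-1))],(0,255,255))
    for q in (.06,): dr([pc+up*u*q+np.array([0,v*q,0]) for u,v in((-1,-1),(-1,1),(1,1),(1,-1))],(255,255,0))
    cv2.imwrite(f"pics/{out or 'm_'+tag}.png",im)
E
python3 - <<'E'
from h import *
overlay("w1",np.load("ch.npy"),(270,130,520,290,3.2))
E
```

```text
(no output)
```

View pics/m_w1.png

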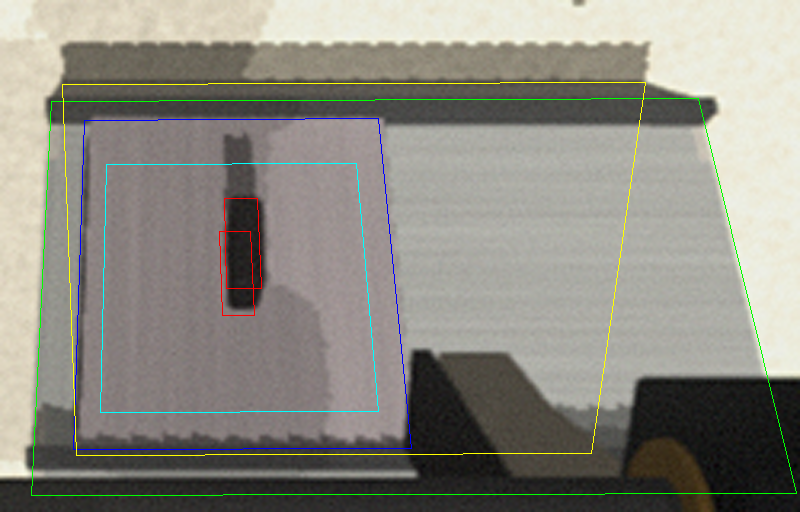

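Emit:
{"op": "jog_arm", "data": {
  "commands": [
    [21,20,-15,0],
    [22,20,-15,0],
    [0,0,-35,0],
    [0,0,-35,0],
    [0,0,-30,0],
    [0,0,-15,0],
    [0,0,0,0],
    [0,0,0,0],
    [0,0,0,0],
    [0,0,0,0]
  ]
}}

```text
clock: 2.8
tool_pos: [0.59, -0.2969, 0.202]
orientation: [-179.9, 0.2, -171.4]
force: [0.7, -0.0, 0.4]
opening: 0.0873
```

```bash
python3 - <<'E'
from h import *
s=snap("wrist","w2"); 
np.save("ch.npy",[.640,-.217,np.radians(8.64)])
overlay("w2",np.load("ch.npy"),(220,100,470,290,3.2))
E
```

```text
(no output)
```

View pics/m_w2.png

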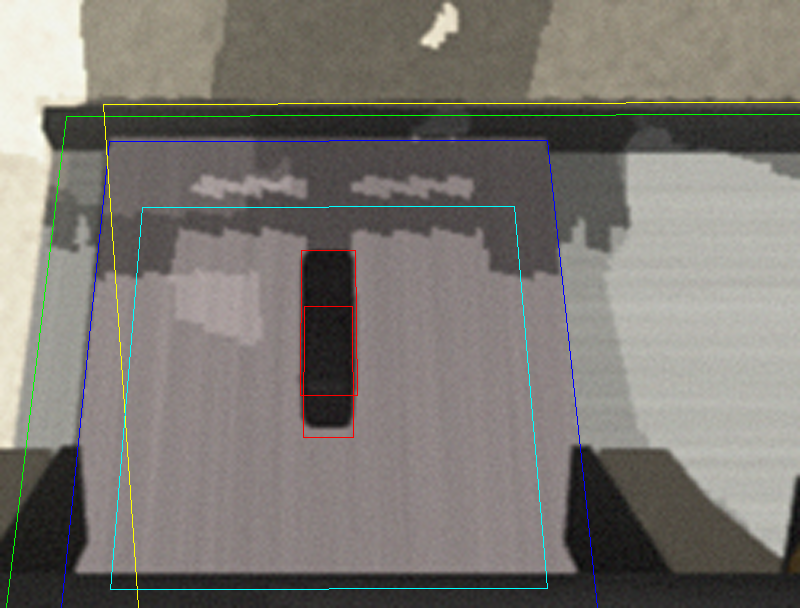

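Emit:
{"op": "jog_arm", "data": {
  "commands": [
    [0,0,-25,0],
    [0,0,-25,0],
    [0,0,-15,0],
    [0,0,-4,0],
    [0,0,0,0],
    [0,0,0,0],
    [0,0,0,0],
    [0,0,0,0],
    [0,0,0,0],
    [0,0,0,0]
  ]
}}

```text
clock: 3.68
tool_pos: [0.5893, -0.2964, 0.1317]
orientation: [-180.0, 0.1, -171.4]
force: [-0.4, -0.8, 0.3]
opening: 0.0876
```

Emit:
{"op": "jog_arm", "data": {
  "commands": [
    [0,0,0,0],
    [0,0,0,0],
    [0,0,0,0],
    [0,0,0,0],
    [0,0,0,0],
    [0,0,0,0],
    [0,0,0,0],
    [0,0,0,0],
    [0,0,0,0],
    [0,0,0,0]
  ],
  "fingers": 20
}}

```text
clock: 4.52
tool_pos: [0.589, -0.2963, 0.1309]
orientation: [-180.0, 0.0, -171.4]
force: [0.0, -0.6, -0.1]
opening: 0.0264
```

Emit:
{"op": "jog_arm", "data": {
  "commands": [
    [-1.5,10,0,0],
    [-3,20,0,0],
    [-3,20,0,0],
    [-3,20,0,0],
    [-3,20,0,0],
    [-3,20,0,0],
    [-1.5,10,0,0],
    [-1.5,10,0,0],
    [0,0,0,0],
    [0,0,0,0]
  ]
}}

```text
clock: 5.35
tool_pos: [0.5694, -0.1659, 0.131]
orientation: [180.0, 0.0, -171.4]
force: [0.8, -0.3, -1.0]
opening: 0.0197
```

Emit:
{"op": "jog_arm", "data": {
  "commands": [
    [-0.6,4,0,0],
    [-0.3,2,0,0],
    [-0.3,2,0,0],
    [0,2,0,0],
    [0,0,0,0],
    [0,0,0,0],
    [0,0,0,0],
    [0,0,0,0],
    [0,0,0,0],
    [0,0,0,0]
  ]
}}

```text
clock: 6.18
tool_pos: [0.5681, -0.1564, 0.1308]
orientation: [180.0, -0.0, -171.4]
force: [0.1, -1.9, 0.8]
opening: 0.0201
```

```bash
python3 - <<'E'
from h import *
print(get_obs()["force"]); s=snap("wrist","w3"); 
overlay("w3",np.load("ch.npy"),(60,60,420,290,2.2),sh=.142)
E
```

```text
[ 0.06555301 -1.86041462  0.83395164]
```

View pics/m_w3.png

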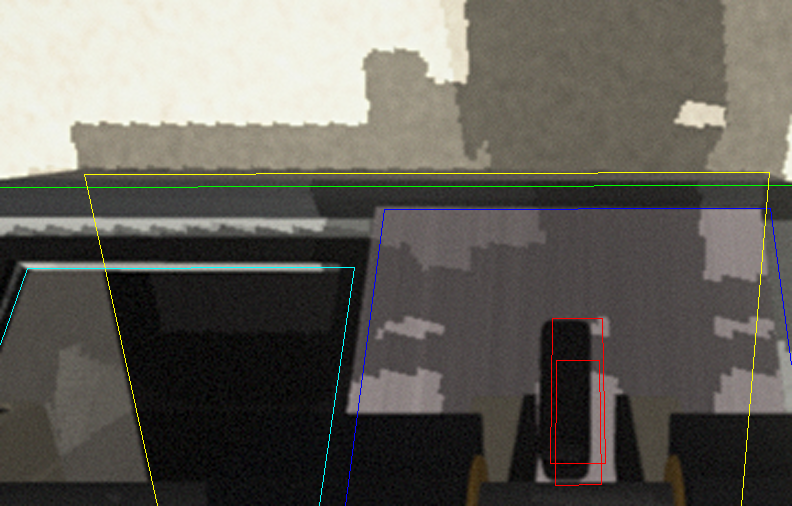

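Emit:
{"op": "jog_arm", "data": {
  "commands": [
    [0,1,0,0],
    [0,1,0,0],
    [0,0.8,0,0],
    [0,0,0,0],
    [0,0,0,0],
    [0,0,0,0],
    [0,0,0,0],
    [0,0,0,0],
    [0,0,0,0],
    [0,0,0,0]
  ]
}}

```text
clock: 7.07
tool_pos: [0.5681, -0.1561, 0.1309]
orientation: [-179.8, -0.1, -171.5]
force: [0.2, -15.1, -3.8]
opening: 0.0201
```

Emit:
{"op": "jog_arm", "data": {
  "commands": [
    [0,-2,0,0],
    [0,0,0,0],
    [0,0,0,0],
    [0,0,25,0],
    [0,0,35,0],
    [0,0,40,0],
    [0,0,40,0],
    [0,30,25,0],
    [0,38,10,0],
    [0,40,0,0]
  ],
  "fingers": 45
}}

```text
clock: 7.9
tool_pos: [0.5695, -0.0465, 0.3097]
orientation: [180.0, 0.4, -171.5]
force: [0.8, 0.3, 0.3]
opening: 0.0449
```

Emit:
{"op": "jog_arm", "data": {
  "commands": [
    [0,40,0,0],
    [0,40,0,0],
    [0,40,0,0],
    [0,38,10,0],
    [0,20,10,0],
    [0,0,0,0],
    [0,0,0,0],
    [0,0,0,0],
    [0,0,0,0],
    [0,0,0,0]
  ]
}}

```text
clock: 8.73
tool_pos: [0.5681, 0.1296, 0.3256]
orientation: [-180.0, -0.0, -171.5]
force: [0.3, 0.5, -0.7]
opening: 0.0448
```

```bash
python3 - <<'E'
from h import *
s=snap("wrist","w4"); print(s["obs"]["tool_pos"])
for q in [(.4116,.229,.058),(.437,.133,.058),(.422,.028,.058),(.517,.208,.058)]: print(proj(s,q))
E
```

```text
[0.56811145 0.1295858  0.32555808]
[[410.26354462  64.31198493]]
[[338.4093748   72.99251375]]
[[263.87019333  48.85132363]]
[[379.68512018 139.12803765]]
```

View pics/w4.png

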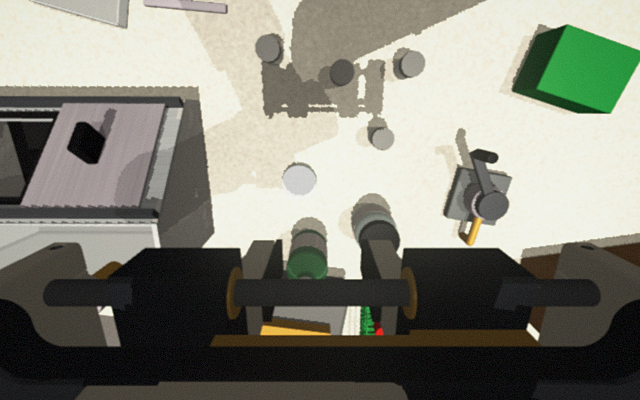

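```bash
python3 - <<'E'
from h import *
crop("w4",240,20,440,160,4,"c5"); crop("w4",430,110,530,260,4,"c6")
E
```

```text
(no output)
```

View pics/c5.png

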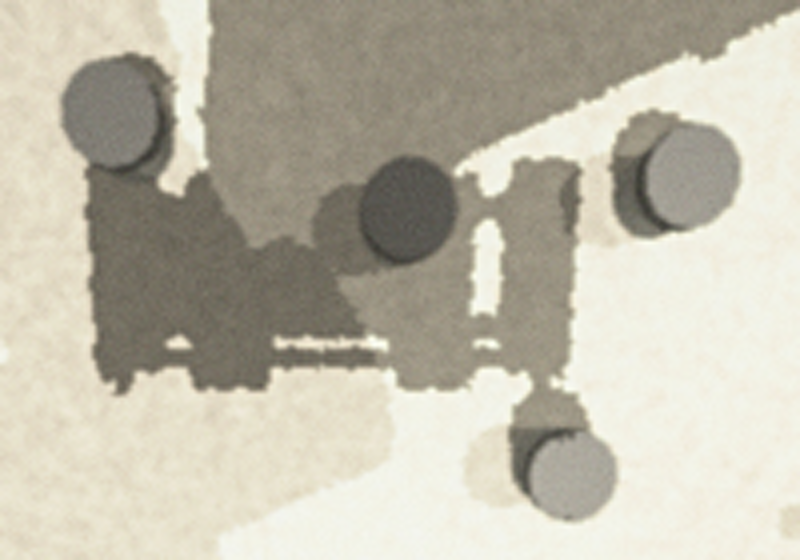

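View pics/c6.png

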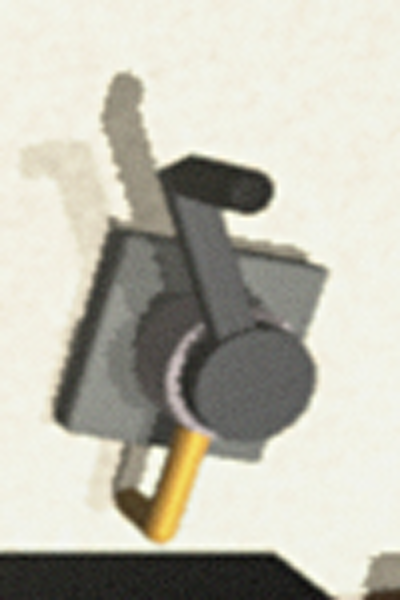

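```bash
python3 - <<'E'
from h import *
s=load("w4"); S=load("scene1")
for k,q in dict(C=(267.1,47.8),B=(341.6,71.9),A=(412.4,63.8),D=(382.6,138.3)).items():
    print(k,onz(s,q,.058).round(4), np.hypot(*onz(s,q,.058)[0][:2]).round(3))
# lever: post top centre z=.106, hub top z=.065
S0=load("scene0");D0=load("side0")
print("post top w",onz(s,(430+244/4-.4,110+189/4-.4),.106), "hub",onz(s,(430+255/4-.4,110+383/4-.4),.065))
print("post top sc",onz(S0,(240+551/5,110+210/5),.106),"hub",onz(S0,(240+671/5,110+250/5),.065))
print("post top sd",onz(D0,(180+338/3.6,130+99/3.6),.106),"hub",onz(D0,(180+398/3.6,130+103/3.6),.065))
E
```

```text
C [[0.4201 0.0322 0.058 ]] 0.421
B [[0.435  0.1371 0.058 ]] 0.456
A [[0.4105 0.2318 0.058 ]] 0.471
D [[0.5152 0.212  0.058 ]] 0.557
post top w [[0.51496979 0.35027922 0.106     ]] hub [[0.58975217 0.4017868  0.065     ]]
post top sc [[0.52053587 0.35255922 0.106     ]] hub [[0.59523594 0.40109878 0.065     ]]
post top sd [[0.51260393 0.34352195 0.106     ]] hub [[0.58408666 0.38659461 0.065     ]]
```

```bash
python3 - <<'E'
from h import *
S=load("scene0");D=load("side0");w=load("w4")
print("jar lid",onz(S,(240+667/5,110+405/5),.09),onz(D,(180+583/3.6,130+138/3.6),.09))
print("bottle cap",onz(S,(240+693/5,110+463/5),.15),onz(D,(180+735/3.6,130+95/3.6),.15))
print("knob top",tri([S,D],[(334,235.5),(340+369/3.2,140+75/3.2)]), "knob base", tri([S,D],[(200+605/4.5,210+185/4.5),(340+355/3.2,140+155/3.2)]))
E
```

```text
jar lid [[0.67364209 0.22446032 0.09      ]] [[0.65590015 0.21646369 0.09      ]]
bottle cap [[0.73187345 0.1268001  0.15      ]] [[0.72088776 0.12116816 0.15      ]]
knob top [ 0.71515706 -0.10772954  0.23333221] knob base [ 0.71638834 -0.10776376  0.17369655]
```

Emit:
{"op": "jog_arm", "data": {
  "commands": [
    [-18,27,-15,0],
    [-18,27,-20,0],
    [-17,28,-20,0],
    [0,0,-35,0],
    [0,0,-35,0],
    [0,0,-20,0],
    [0,0,0,0],
    [0,0,0,0],
    [0,0,0,0],
    [0,0,0,0]
  ],
  "fingers": 60
}}

```text
clock: 9.62
tool_pos: [0.5165, 0.2128, 0.1829]
orientation: [179.9, 0.2, -171.5]
force: [0.3, -0.1, 0.8]
opening: 0.0601
```

```bash
cat > pic.py <<'E'
import sys
from h import *
tag=sys.argv[1]; pt=[float(v) for v in sys.argv[2].split(",")]
s=snap("wrist",tag); print(s["obs"]["tool_pos"],s["obs"]["force"])
im=cv2.imread(f"pics/{tag}.png"); q=proj(s,pt)[0]; cv2.drawMarker(im,tuple(int(round(v)) for v in q),(0,0,255),cv2.MARKER_CROSS,10,1)
K,Rm,t=cam(s); zc=(Rm@np.array(pt)+t)[2]; print(q,"r17px",K[0,0]*.017/zc)
cv2.circle(im,tuple(int(round(v)) for v in q),int(K[0,0]*.017/zc),(0,0,255),1)
cv2.imwrite(f"pics/{tag}m.png",im)
E
python3 pic.py w5 .5152,.212,.058
```

```text
[0.51652427 0.21280186 0.18291484] [ 0.31026803 -0.07943316  0.82778863]
[321.62556734 187.69617722] r17px 16.049393738405062
```

View pics/w5m.png

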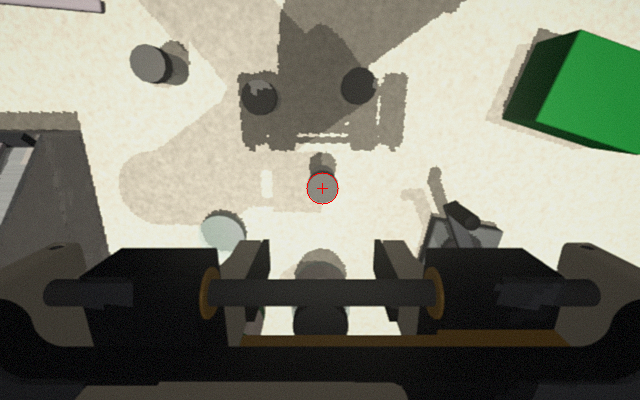

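Emit:
{"op": "jog_arm", "data": {
  "commands": [
    [-1,-1,-35,0],
    [0,0,-35,0],
    [0,0,-35,0],
    [0,0,-30,0],
    [0,0,-14,0],
    [0,0,-5,0],
    [0,0,0,0],
    [0,0,0,0],
    [0,0,0,0],
    [0,0,0,0]
  ]
}}

```text
clock: 10.5
tool_pos: [0.5153, 0.2123, 0.0285]
orientation: [179.9, 0.1, -171.4]
force: [0.1, -0.1, 0.2]
opening: 0.0598
```

Emit:
{"op": "jog_arm", "data": {
  "commands": [
    [0,0,0,0],
    [0,0,0,0],
    [0,0,0,0],
    [0,0,0,0],
    [0,0,0,0],
    [0,0,0,0],
    [0,0,5,0],
    [0,0,15,0],
    [0,0,30,0],
    [0,0,40,0]
  ],
  "fingers": 20
}}

```text
clock: 11.33
tool_pos: [0.5123, 0.2101, 0.1154]
orientation: [-179.8, -0.3, -171.5]
force: [0.4, 0.3, -0.5]
opening: 0.0325
```

Emit:
{"op": "jog_arm", "data": {
  "commands": [
    [0,-5,40,0],
    [2,-15,38,0],
    [5,-25,32,0],
    [6,-28,28,0],
    [6,-30,26,0],
    [8,-38,10,0],
    [9,-40,0,0],
    [9,-40,0,0],
    [9,-40,0,0],
    [9,-40,0,0]
  ]
}}

```text
clock: 12.17
tool_pos: [0.577, -0.0915, 0.2914]
orientation: [180.0, 0.0, -171.4]
force: [1.2, 0.5, -0.1]
opening: 0.0321
```

Emit:
{"op": "jog_arm", "data": {
  "commands": [
    [9,-40,0,0],
    [9,-40,0,0],
    [9,-40,0,0],
    [9,-40,0,0],
    [9,-39,0,0],
    [6,-26,0,0],
    [0,0,0,0],
    [0,0,0,0],
    [0,0,0,0],
    [0,0,0,0]
  ]
}}

```text
clock: 13.0
tool_pos: [0.6282, -0.3136, 0.2912]
orientation: [180.0, 0.0, -171.4]
force: [0.3, -0.4, -0.2]
opening: 0.0327
```

```bash
python3 - <<'E'
from h import *
s=snap("wrist","w6"); print(s["obs"]["tool_pos"]); overlay("w6",np.load("ch.npy"),(200,60,520,300,2.4),sh=.142)
E
```

```text
[ 0.62816917 -0.31364296  0.29123522]
```

View pics/m_w6.png

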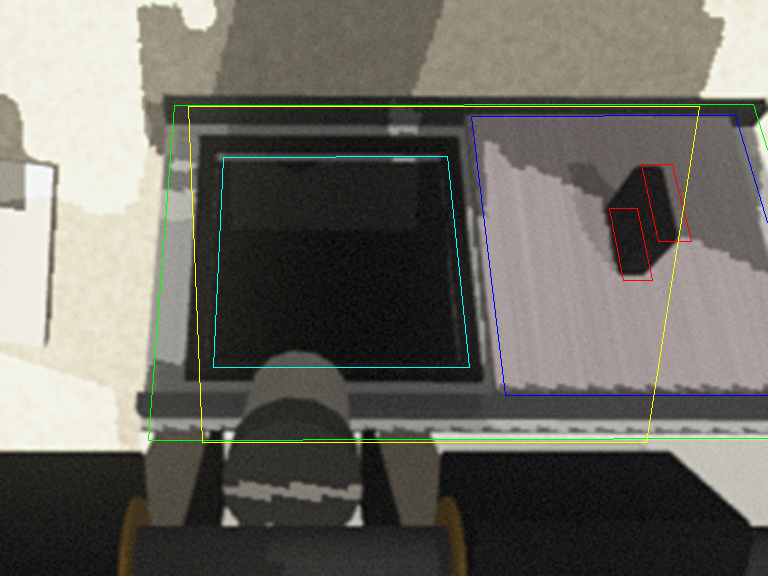

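Emit:
{"op": "jog_arm", "data": {
  "commands": [
    [0,0,-30,0],
    [0,0,-35,0],
    [0,0,-35,0],
    [0,0,-24,0],
    [0,0,-10,0],
    [0,0,-2,0],
    [0,0,0,0],
    [0,0,0,0],
    [0,0,0,0],
    [0,0,0,0]
  ]
}}

```text
clock: 13.88
tool_pos: [0.6292, -0.3147, 0.1568]
orientation: [-179.9, 0.1, -171.4]
force: [-0.4, -0.3, -0.6]
opening: 0.0327
```

Emit:
{"op": "jog_arm", "data": {
  "commands": [
    [0,0,0,0],
    [0,0,0,0],
    [0,0,0,0],
    [0,0,0,0],
    [0,0,0,0],
    [0,0,0,0],
    [0,0,0,0],
    [0,0,20,0],
    [0,0,35,0],
    [0,0,40,0]
  ],
  "fingers": 48
}}

```text
clock: 14.72
tool_pos: [0.627, -0.314, 0.2485]
orientation: [179.9, -0.3, -171.4]
force: [1.7, -0.3, 0.3]
opening: 0.048
```

```bash
python3 - <<'E'
from h import *
snap("scene","scene2"); snap("side","side2")
crop("side2",330,130,600,380,2.4,"c7"); crop("scene2",200,200,370,380,3.5,"c8")
crop("scene2",240,110,400,260,5,"c9")
E
```

```text
(no output)
```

View pics/c7.png

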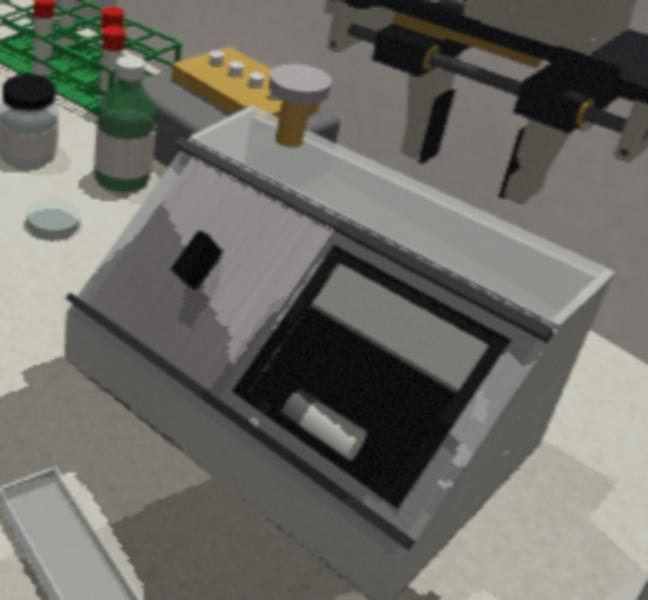

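View pics/scene2.png

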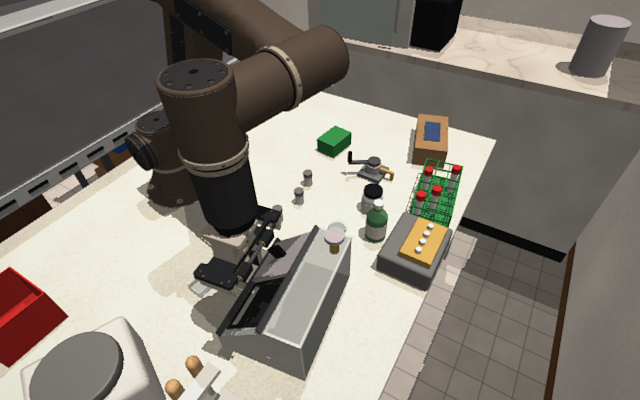

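Emit:
{"op": "jog_arm", "data": {
  "commands": [
    [-5,8,30,0],
    [-15,25,10,0],
    [-20,33,0,0],
    [-21,35,0,0],
    [-21,35,0,0],
    [-21,35,0,0],
    [-21,35,0,0],
    [-21,35,0,0],
    [-21,35,0,0],
    [-21,35,0,0]
  ],
  "fingers": 60
}}

```text
clock: 15.65
tool_pos: [0.44, -0.0024, 0.29]
orientation: [180.0, 0.1, -171.5]
force: [1.3, 2.2, -0.0]
opening: 0.0597
```

Emit:
{"op": "jog_arm", "data": {
  "commands": [
    [-21,35,-5,0],
    [0,0,-30,0],
    [0,0,-35,0],
    [0,0,-30,0],
    [0,0,-10,0],
    [0,0,0,0],
    [0,0,0,0],
    [0,0,0,0],
    [0,0,0,0],
    [0,0,0,0]
  ]
}}

```text
clock: 16.48
tool_pos: [0.421, 0.0317, 0.1809]
orientation: [180.0, 0.1, -171.5]
force: [0.3, -0.0, 1.0]
opening: 0.06
```

```bash
python3 pic.py w7 .4201,.0322,.058
```

```text
[0.42100026 0.03169428 0.18094621] [ 0.31470232 -0.04806292  0.95029523]
[322.86696839 188.8263821 ] r17px 16.13368962498655
```

View pics/w7m.png

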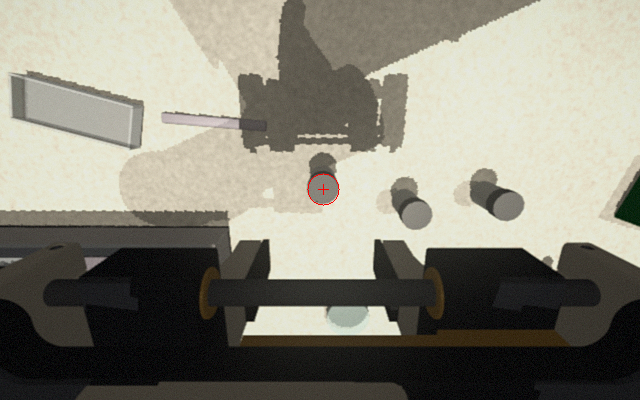

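Emit:
{"op": "jog_arm", "data": {
  "commands": [
    [-1,0,-35,0],
    [0,0,-35,0],
    [0,0,-35,0],
    [0,0,-30,0],
    [0,0,-13,0],
    [0,0,-5,0],
    [0,0,0,0],
    [0,0,0,0],
    [0,0,0,0],
    [0,0,0,0]
  ]
}}

```text
clock: 17.37
tool_pos: [0.4203, 0.032, 0.0281]
orientation: [179.9, 0.1, -171.4]
force: [-0.7, -0.4, -0.3]
opening: 0.06
```

Emit:
{"op": "jog_arm", "data": {
  "commands": [
    [0,0,0,0],
    [0,0,0,0],
    [0,0,0,0],
    [0,0,0,0],
    [0,0,0,0],
    [0,0,0,0],
    [0,0,5,0],
    [0,0,15,0],
    [0,0,30,0],
    [0,0,40,0]
  ],
  "fingers": 20
}}

```text
clock: 18.2
tool_pos: [0.417, 0.0304, 0.1161]
orientation: [-179.9, -0.3, -171.5]
force: [1.6, 0.4, -0.5]
opening: 0.0326
```

Emit:
{"op": "jog_arm", "data": {
  "commands": [
    [0,0,40,0],
    [0,0,40,0],
    [4,-6,40,0],
    [6,-10,37,0],
    [18,-27,15,0],
    [22,-33,0,0],
    [22,-33,0,0],
    [22,-33,0,0],
    [22,-33,0,0],
    [22,-33,0,0]
  ]
}}

```text
clock: 19.03
tool_pos: [0.5576, -0.1784, 0.2889]
orientation: [180.0, -0.0, -171.4]
force: [0.5, 2.2, -0.4]
opening: 0.0321
```

Emit:
{"op": "jog_arm", "data": {
  "commands": [
    [22,-33,0,0],
    [22,-33,0,0],
    [20,-28,0,0],
    [0,0,0,0],
    [0,0,0,0],
    [0,0,0,0],
    [0,0,0,0],
    [0,0,0,0],
    [0,0,0,0],
    [0,0,0,0]
  ]
}}

```text
clock: 19.87
tool_pos: [0.6211, -0.2698, 0.2898]
orientation: [-180.0, 0.1, -171.4]
force: [-0.2, 0.6, -0.1]
opening: 0.0323
```

Emit:
{"op": "jog_arm", "data": {
  "commands": [
    [0.5,0,-30,0],
    [0,0,-35,0],
    [0,0,-35,0],
    [0,0,-24,0],
    [0,0,-9,0],
    [0,0,-2,0],
    [0,0,0,0],
    [0,0,0,0],
    [0,0,0,0],
    [0,0,0,0]
  ]
}}

```text
clock: 20.7
tool_pos: [0.6227, -0.2707, 0.1557]
orientation: [-179.9, 0.2, -171.4]
force: [-0.1, 0.4, -0.2]
opening: 0.0319
```

Emit:
{"op": "jog_arm", "data": {
  "commands": [
    [0,0,0,0],
    [0,0,0,0],
    [0,0,0,0],
    [0,0,0,0],
    [0,0,0,0],
    [0,0,0,0],
    [0,0,0,0],
    [0,0,20,0],
    [0,0,35,0],
    [0,0,40,0]
  ],
  "fingers": 48
}}

```text
clock: 21.53
tool_pos: [0.6204, -0.2702, 0.2476]
orientation: [179.9, -0.3, -171.4]
force: [0.9, -0.2, -0.3]
opening: 0.0479
```

```bash
python3 - <<'E'
from h import *
snap("side","side3")
crop("side3",330,130,600,380,2.4,"c7"); crop("side3",180,130,400,290,3.6,"c8")
E
```

```text
(no output)
```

View pics/c7.png

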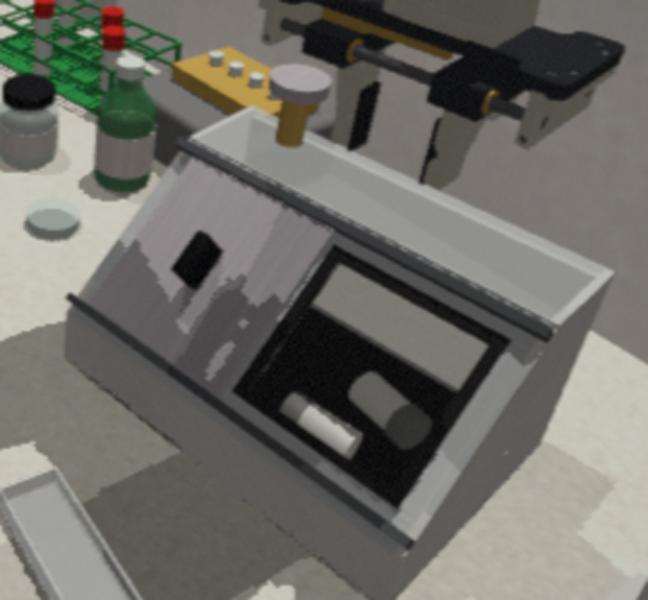

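View pics/c8.png

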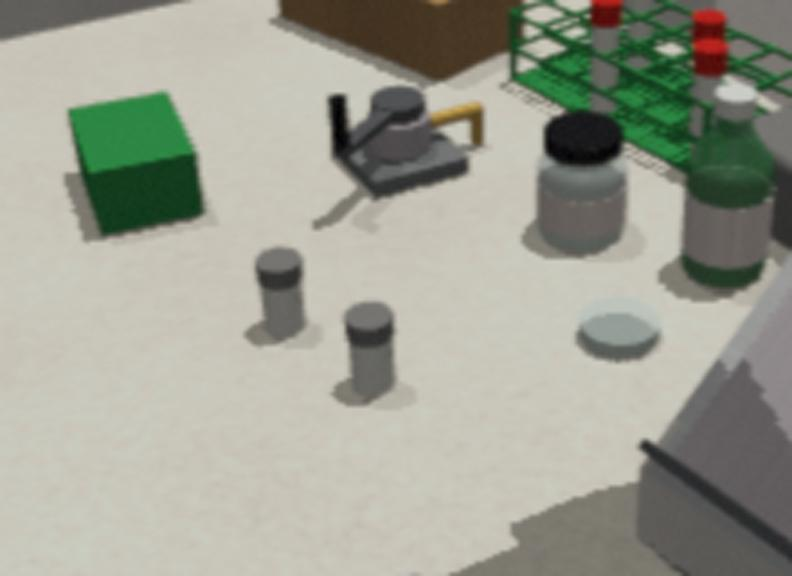

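Emit:
{"op": "jog_arm", "data": {
  "commands": [
    [-4,8,30,0],
    [-15,32,10,0],
    [-17,37,0,0],
    [-17,37,0,0],
    [-17,37,0,0],
    [-17,37,0,0],
    [-17,37,0,0],
    [-17,37,0,0],
    [-17,37,0,0],
    [-17,37,0,0]
  ],
  "fingers": 60
}}

```text
clock: 22.42
tool_pos: [0.4657, 0.0668, 0.2891]
orientation: [180.0, 0.1, -171.4]
force: [0.2, 1.2, -0.3]
opening: 0.0602
```

Emit:
{"op": "jog_arm", "data": {
  "commands": [
    [-17,37,-5,0],
    [-16,34,-15,0],
    [0,0,-35,0],
    [0,0,-35,0],
    [0,0,-20,0],
    [0,0,0,0],
    [0,0,0,0],
    [0,0,0,0],
    [0,0,0,0],
    [0,0,0,0]
  ]
}}

```text
clock: 23.25
tool_pos: [0.4347, 0.1368, 0.1804]
orientation: [179.9, 0.1, -171.5]
force: [0.3, -0.3, 0.4]
opening: 0.06
```

```bash
python3 pic.py w8 .435,.1371,.058
```

```text
[0.43470447 0.13684747 0.18035836] [ 0.2596127  -0.34536019  0.42721264]
[322.39853018 189.97971276] r17px 16.14548164464965
```

View pics/w8m.png

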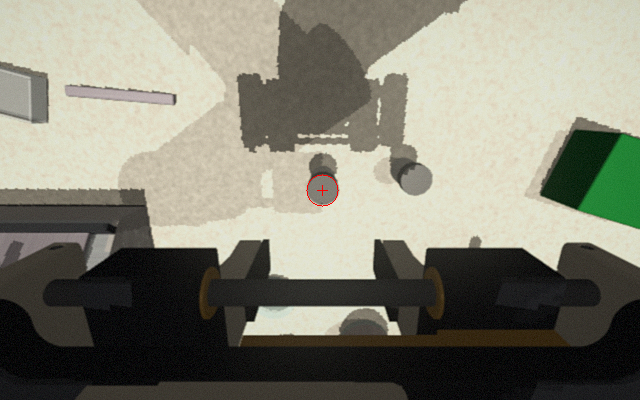

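Emit:
{"op": "jog_arm", "data": {
  "commands": [
    [0,0,-35,0],
    [0,0,-35,0],
    [0,0,-35,0],
    [0,0,-30,0],
    [0,0,-12,0],
    [0,0,-5,0],
    [0,0,0,0],
    [0,0,0,0],
    [0,0,0,0],
    [0,0,0,0]
  ],
  "fingers": 52
}}

```text
clock: 24.13
tool_pos: [0.4347, 0.1372, 0.0282]
orientation: [179.9, 0.1, -171.4]
force: [0.7, 0.3, -0.0]
opening: 0.0518
```

Emit:
{"op": "jog_arm", "data": {
  "commands": [
    [0,0,0,0],
    [0,0,0,0],
    [0,0,0,0],
    [0,0,0,0],
    [0,0,0,0],
    [0,0,0,0],
    [0,0,5,0],
    [0,0,15,0],
    [0,0,30,0],
    [0,0,40,0]
  ],
  "fingers": 20
}}

```text
clock: 24.97
tool_pos: [0.4317, 0.135, 0.1158]
orientation: [-179.8, -0.3, -171.5]
force: [0.5, 0.5, -1.2]
opening: 0.0322
```

Emit:
{"op": "jog_arm", "data": {
  "commands": [
    [0,0,40,0],
    [0,-3,40,0],
    [3,-8,40,0],
    [5,-12,37,0],
    [13,-31,15,0],
    [15,-36,0,0],
    [15,-36,0,0],
    [15,-36,0,0],
    [15,-36,0,0],
    [15,-36,0,0]
  ]
}}

```text
clock: 25.8
tool_pos: [0.5297, -0.0994, 0.289]
orientation: [180.0, -0.0, -171.4]
force: [1.1, 1.3, -0.3]
opening: 0.0327
```

Emit:
{"op": "jog_arm", "data": {
  "commands": [
    [15,-36,0,0],
    [15,-36,0,0],
    [15,-36,0,0],
    [15,-36,0,0],
    [14,-29,0,0],
    [0,0,0,0],
    [0,0,0,0],
    [0,0,0,0],
    [0,0,0,0],
    [0,0,0,0]
  ]
}}

```text
clock: 26.63
tool_pos: [0.6036, -0.2695, 0.2895]
orientation: [-180.0, 0.0, -171.4]
force: [0.3, -0.2, -1.3]
opening: 0.0327
```

Emit:
{"op": "jog_arm", "data": {
  "commands": [
    [1,0,-30,0],
    [0,0,-35,0],
    [0,0,-35,0],
    [0,0,-30,0],
    [0,0,-12,0],
    [0,0,-3,0],
    [0,0,0,0],
    [0,0,0,0],
    [0,0,0,0],
    [0,0,0,0]
  ]
}}

```text
clock: 27.47
tool_pos: [0.6058, -0.2707, 0.1459]
orientation: [-179.9, 0.2, -171.4]
force: [0.2, -0.6, -0.4]
opening: 0.0321
```

Emit:
{"op": "jog_arm", "data": {
  "commands": [
    [0,0,0,0],
    [0,0,0,0],
    [0,0,0,0],
    [0,0,0,0],
    [0,0,0,0],
    [0,0,0,0],
    [0,0,0,0],
    [0,0,20,0],
    [0,0,35,0],
    [0,0,40,0]
  ],
  "fingers": 48
}}

```text
clock: 28.3
tool_pos: [0.6034, -0.2701, 0.2376]
orientation: [179.9, -0.3, -171.4]
force: [-0.3, -0.2, 0.3]
opening: 0.0478
```

```bash
python3 - <<'E'
from h import *
snap("side","side4")
crop("side4",330,130,600,380,2.4,"c7"); crop("side4",180,130,400,290,3.6,"c8")
E
```

```text
(no output)
```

View pics/c7.png

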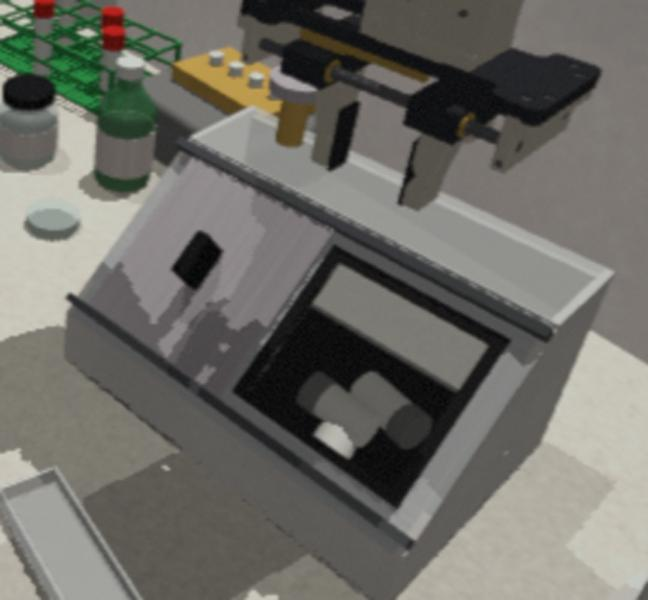

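View pics/c8.png

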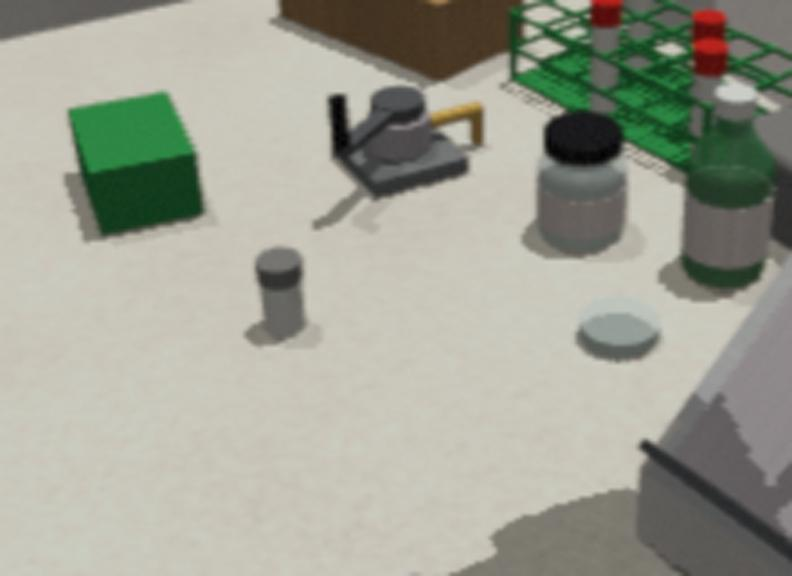

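Emit:
{"op": "jog_arm", "data": {
  "commands": [
    [-4,8,35,0],
    [-12,32,14,0],
    [-14,37,0,0],
    [-15,38,0,0],
    [-15,38,0,0],
    [-15,38,0,0],
    [-15,38,0,0],
    [-15,38,0,0],
    [-15,38,0,0],
    [-15,38,0,0]
  ],
  "fingers": 52
}}

```text
clock: 29.18
tool_pos: [0.4687, 0.0739, 0.2881]
orientation: [180.0, 0.1, -171.4]
force: [0.5, 0.4, -0.6]
opening: 0.0521
```

Emit:
{"op": "jog_arm", "data": {
  "commands": [
    [-15,38,0,0],
    [-15,38,-5,0],
    [-15,38,-5,0],
    [-15,38,-5,0],
    [0,7,-25,0],
    [0,0,-35,0],
    [0,0,-25,0],
    [0,0,-10,0],
    [0,0,0,0],
    [0,0,0,0]
  ]
}}

```text
clock: 30.02
tool_pos: [0.4103, 0.2315, 0.1787]
orientation: [-180.0, 0.0, -171.4]
force: [0.7, 0.7, 0.8]
opening: 0.0522
```

```bash
python3 pic.py w9 .4105,.2318,.058
```

```text
[0.41034337 0.23153491 0.17868838] [0.70811348 0.66158822 0.83455804]
[322.62331123 190.46961192] r17px 16.2261551907242
```

View pics/w9m.png

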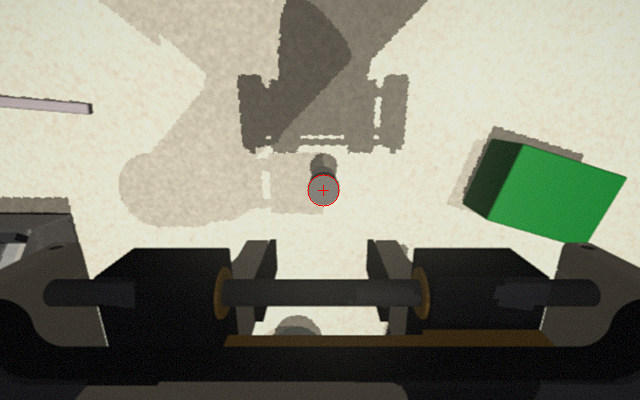

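Emit:
{"op": "jog_arm", "data": {
  "commands": [
    [0,0,-35,0],
    [0,0,-35,0],
    [0,0,-35,0],
    [0,0,-30,0],
    [0,0,-11,0],
    [0,0,-4,0],
    [0,0,0,0],
    [0,0,0,0],
    [0,0,0,0],
    [0,0,0,0]
  ]
}}

```text
clock: 30.9
tool_pos: [0.4106, 0.2324, 0.0294]
orientation: [179.9, 0.1, -171.4]
force: [0.9, -0.3, -0.1]
opening: 0.0516
```

Emit:
{"op": "jog_arm", "data": {
  "commands": [
    [0,0,0,0],
    [0,0,0,0],
    [0,0,0,0],
    [0,0,0,0],
    [0,0,0,0],
    [0,0,0,0],
    [0,0,5,0],
    [0,0,15,0],
    [0,0,30,0],
    [0,0,40,0]
  ],
  "fingers": 20
}}

```text
clock: 31.73
tool_pos: [0.4079, 0.2295, 0.1167]
orientation: [-179.8, -0.3, -171.5]
force: [0.9, 1.8, -0.8]
opening: 0.0323
```

```bash
python3 - <<'E'
from h import *
s=load("side4"); p=np.load("ch.npy"); po=W(p,pc)
for uv,z in(((330+390/2.4,130+410/2.4),.023),((330+340/2.4,130+405/2.4),.055)):
    q=onz(s,uv,z)[0]; d=q-po; c,ss=np.cos(p[2]),np.sin(p[2]); print(q.round(3),"dx,dy",(d[0]*c+d[1]*ss).round(3),(-d[0]*ss+d[1]*c).round(3))
E
```

```text
[ 0.678 -0.286  0.023] dx,dy 0.07 -0.002
[ 0.619 -0.279  0.055] dx,dy 0.012 0.013
```

Emit:
{"op": "jog_arm", "data": {
  "commands": [
    [0,0,40,0],
    [0,-3,40,0],
    [3,-8,40,0],
    [5,-12,37,0],
    [11,-32,15,0],
    [13,-37,0,0],
    [13,-37,0,0],
    [13,-37,0,0],
    [13,-37,0,0],
    [13,-37,0,0]
  ]
}}

```text
clock: 32.57
tool_pos: [0.4934, -0.0105, 0.2901]
orientation: [180.0, -0.0, -171.4]
force: [1.1, 2.4, -0.3]
opening: 0.032
```

Emit:
{"op": "jog_arm", "data": {
  "commands": [
    [13,-37,0,0],
    [13,-37,0,0],
    [13,-37,0,0],
    [13,-37,0,0],
    [13,-37,0,0],
    [13,-37,0,0],
    [13,-37,0,0],
    [13,-37,0,0],
    [5,-17,0,0],
    [0,0,0,0]
  ]
}}

```text
clock: 33.4
tool_pos: [0.6024, -0.3251, 0.2875]
orientation: [179.9, -0.2, -171.6]
force: [0.4, 0.7, -1.1]
opening: 0.0321
```

```bash
python3 - <<'E'
from h import *
s=snap("wrist","w10"); print(s["obs"]["tool_pos"],s["obs"]["opening"]); overlay("w10",np.load("ch.npy"),(200,60,520,300,2.4),sh=.142)
E
```

```text
[ 0.60243679 -0.32513908  0.28747469] 0.032085601269353746
```

View pics/m_w10.png

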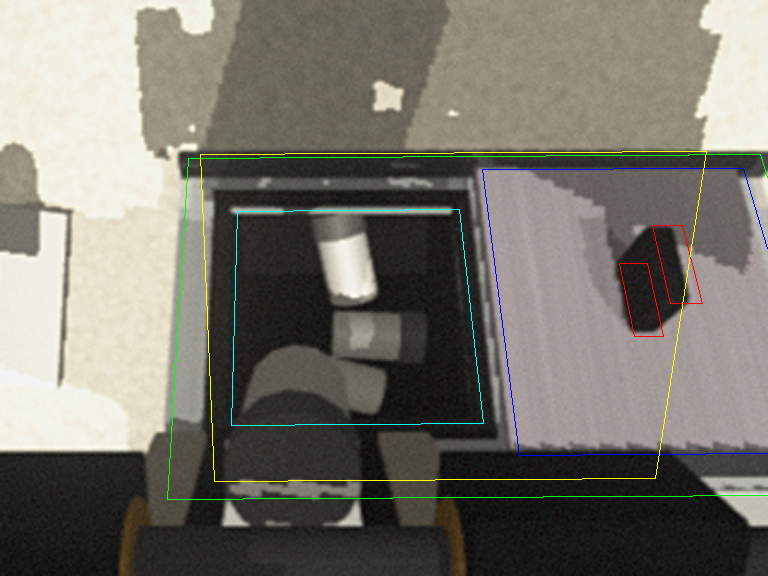

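Emit:
{"op": "jog_arm", "data": {
  "commands": [
    [0,0,-30,0],
    [0,0,-35,0],
    [0,0,-35,0],
    [0,0,-30,0],
    [0,0,-12,0],
    [0,0,-3,0],
    [0,0,0,0],
    [0,0,0,0],
    [0,0,0,0],
    [0,0,0,0]
  ]
}}

```text
clock: 34.28
tool_pos: [0.6038, -0.3218, 0.147]
orientation: [-179.9, 0.2, -171.4]
force: [-0.2, -0.1, -0.2]
opening: 0.0325
```

Emit:
{"op": "jog_arm", "data": {
  "commands": [
    [0,0,0,0],
    [0,0,0,0],
    [0,0,0,0],
    [0,0,0,0],
    [0,0,0,0],
    [0,0,0,0],
    [0,0,0,0],
    [0,0,20,0],
    [0,0,35,0],
    [0,0,40,0]
  ],
  "fingers": 48
}}

```text
clock: 35.12
tool_pos: [0.6014, -0.3211, 0.2385]
orientation: [179.9, -0.3, -171.4]
force: [1.1, -1.6, -0.2]
opening: 0.048
```

Emit:
{"op": "jog_arm", "data": {
  "commands": [
    [0,0,40,0],
    [0,0,20,0],
    [-13,38,0,0],
    [-13,38,0,0],
    [-13,38,0,0],
    [-8,30,0,0],
    [0,0,0,0],
    [0,0,0,0],
    [0,0,0,0],
    [0,0,0,0]
  ]
}}

```text
clock: 35.95
tool_pos: [0.556, -0.1781, 0.2997]
orientation: [-180.0, -0.0, -171.5]
force: [-0.0, 0.5, 0.3]
opening: 0.0481
```

```bash
python3 - <<'E'
from h import *
s=snap("side","side5"); snap("wrist","w11"); snap("scene","scene5")
print(get_obs()["tool_pos"])
crop("side5",330,130,600,380,2.4,"c7")
overlay("w11",np.load("ch.npy"),(60,40,420,300,2.2),sh=.142)
E
```

```text
[ 0.5558469  -0.17840905  0.29933445]
```

View pics/c7.png

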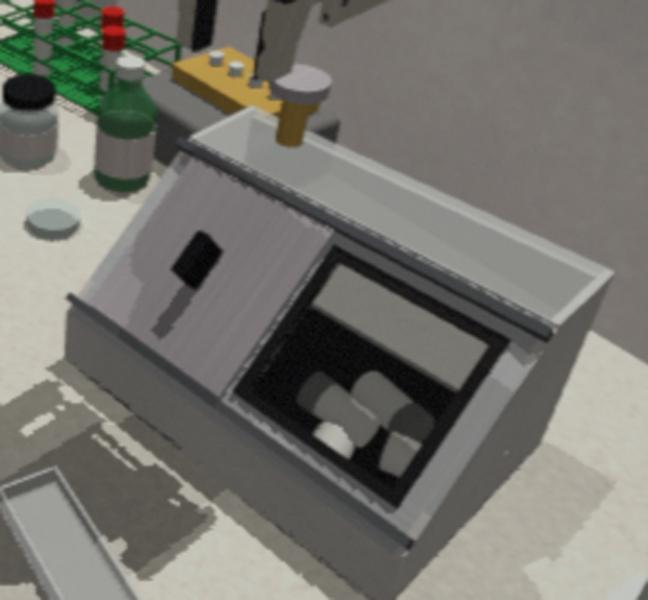

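View pics/m_w11.png

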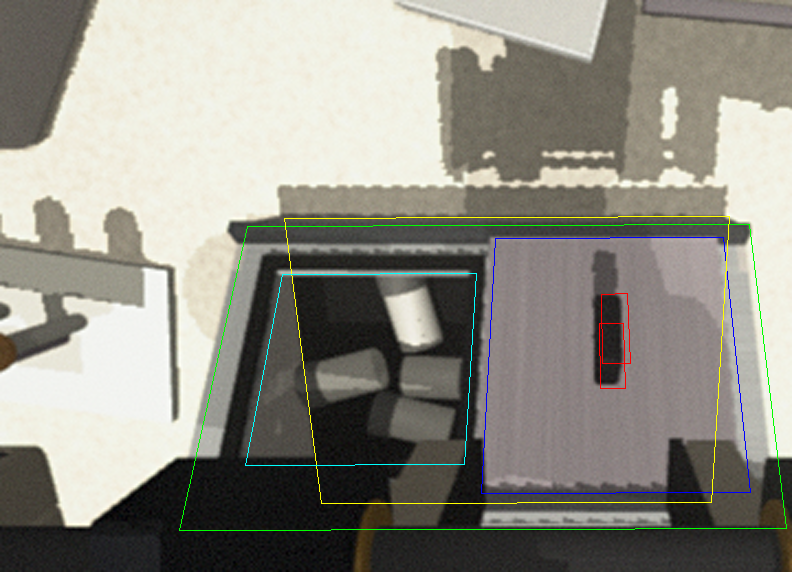

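View pics/side5.png

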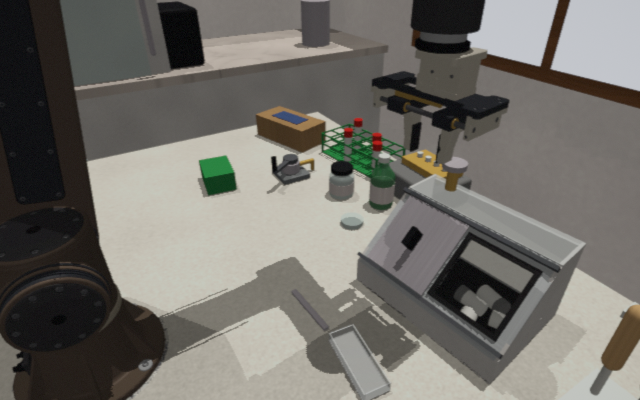

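View pics/scene5.png

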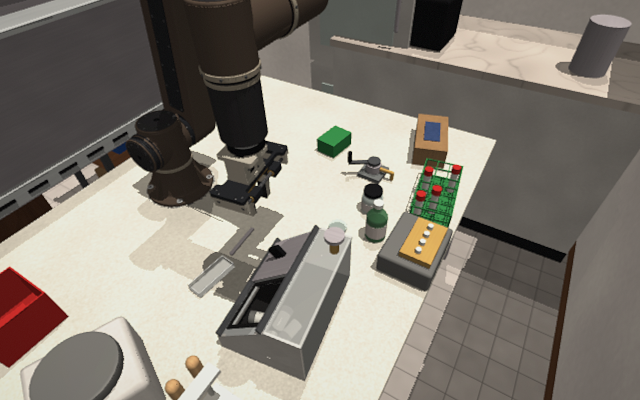

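Emit:
{"op": "jog_arm", "data": {
  "commands": [
    [12,21,-20,0],
    [0,0,-30,0],
    [0,0,-35,0],
    [0,0,-35,0],
    [0,0,-30,0],
    [0,0,-15,0],
    [0,0,-4,0],
    [0,0,0,0],
    [0,0,0,0],
    [0,0,0,0]
  ],
  "fingers": 70
}}

```text
clock: 36.93
tool_pos: [0.5689, -0.1569, 0.1325]
orientation: [-180.0, 0.1, -171.4]
force: [0.3, -0.3, -0.5]
opening: 0.07
```

Emit:
{"op": "jog_arm", "data": {
  "commands": [
    [0,0,0,0],
    [0,0,0,0],
    [0,0,0,0],
    [0,0,0,0],
    [0,0,0,0],
    [0,0,0,0],
    [0,0,0,0],
    [0,0,0,0],
    [0,0,0,0],
    [0,0,0,0]
  ],
  "fingers": 20
}}

```text
clock: 37.77
tool_pos: [0.5678, -0.1565, 0.1308]
orientation: [-180.0, -0.0, -171.4]
force: [-0.0, -1.2, 0.2]
opening: 0.0203
```

Emit:
{"op": "jog_arm", "data": {
  "commands": [
    [1.5,-10,0,0],
    [3,-20,0,0],
    [3,-20,0,0],
    [3,-20,0,0],
    [3,-20,0,0],
    [3,-20,0,0],
    [3,-20,0,0],
    [0.7,-5,0,0],
    [0,0,0,0],
    [0,0,0,0]
  ]
}}

```text
clock: 38.6
tool_pos: [0.5876, -0.2917, 0.1305]
orientation: [180.0, -0.0, -171.5]
force: [-0.4, 1.2, 0.0]
opening: 0.0205
```

Emit:
{"op": "jog_arm", "data": {
  "commands": [
    [0.3,-2,0,0],
    [0.3,-2,0,0],
    [0,-1,0,0],
    [0,-1,0,0],
    [0,-1,0,0],
    [0,0,0,0],
    [0,0,0,0],
    [0,0,0,0],
    [0,0,0,0],
    [0,0,0,0]
  ]
}}

```text
clock: 39.43
tool_pos: [0.5887, -0.2985, 0.1309]
orientation: [-180.0, 0.0, -171.4]
force: [1.4, 2.0, 0.1]
opening: 0.0201
```

Emit:
{"op": "jog_arm", "data": {
  "commands": [
    [0,-1,0,0],
    [0,-1,0,0],
    [0,0,0,0],
    [0,0,0,0],
    [0,0,0,0],
    [0,0,0,0],
    [0,0,0,0],
    [0,0,0,0],
    [0,0,0,0],
    [0,0,0,0]
  ]
}}

```text
clock: 40.27
tool_pos: [0.5884, -0.3006, 0.1308]
orientation: [-180.0, -0.0, -171.4]
force: [0.2, -0.4, 0.4]
opening: 0.0201
```

Emit:
{"op": "jog_arm", "data": {
  "commands": [
    [0,-1,0,0],
    [0,-1,0,0],
    [0,0,0,0],
    [0,0,0,0],
    [0,0,0,0],
    [0,0,0,0],
    [0,0,0,0],
    [0,0,0,0],
    [0,0,0,0],
    [0,0,0,0]
  ]
}}

```text
clock: 41.1
tool_pos: [0.5887, -0.3024, 0.1309]
orientation: [180.0, 0.0, -171.4]
force: [1.2, 2.2, 0.1]
opening: 0.0197
```

Emit:
{"op": "jog_arm", "data": {
  "commands": [
    [0,-1,0,0],
    [0,0,0,0],
    [0,-0.5,0,0],
    [0,0,0,0],
    [0,0,0,0],
    [0,0,0,0],
    [0,0,0,0],
    [0,0,0,0],
    [0,0,0,0],
    [0,0,0,0]
  ]
}}

```text
clock: 41.93
tool_pos: [0.5887, -0.3032, 0.1309]
orientation: [179.9, 0.0, -171.4]
force: [0.2, 5.5, 0.7]
opening: 0.0195
```

Emit:
{"op": "jog_arm", "data": {
  "commands": [
    [0,3,0,0],
    [0,0,0,0],
    [0,0,0,0],
    [0,0,0,0],
    [0,0,20,0],
    [0,0,35,0],
    [0,0,40,0],
    [0,0,40,0],
    [0,0,35,0],
    [0,0,0,0]
  ],
  "fingers": 50
}}

```text
clock: 42.77
tool_pos: [0.5909, -0.3032, 0.3102]
orientation: [-179.6, 0.6, -171.4]
force: [1.0, 0.1, 1.8]
opening: 0.0499
```

```bash
python3 - <<'E'
from h import *
s=snap("wrist","w12"); snap("side","side6"); print(get_obs()["tool_pos"])
overlay("w12",np.load("ch.npy"),(200,60,480,290,2.6)); crop("side6",330,130,600,380,2.4,"c7")
E
```

```text
[ 0.58907624 -0.30150005  0.30307661]
```

View pics/m_w12.png

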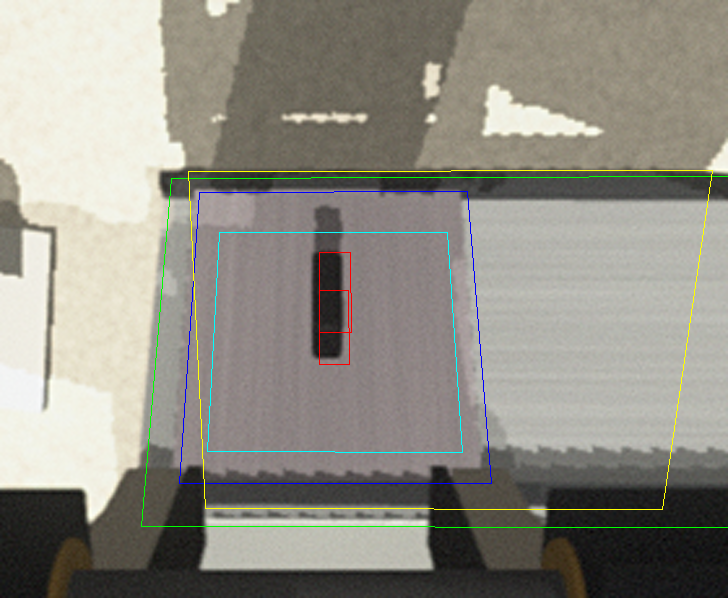

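View pics/c7.png

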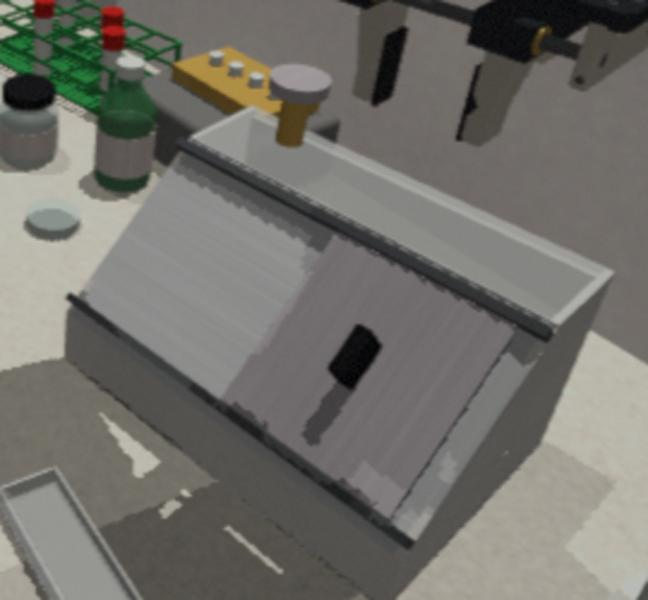

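```bash
python3 - <<'E'
from h import *
s=snap("wrist","w13"); print(get_obs()["tool_pos"],get_obs()["orientation"],get_obs()["qvel"])
overlay("w13",np.load("ch.npy"),(200,60,480,290,2.6))
E
```

```text
[ 0.58840282 -0.30107678  0.30103524] [ 1.79994430e+02  3.93098343e-02 -1.71456622e+02] [ 0.07645753  1.33511291 -1.79674697 -0.40328129  0.30226195 -0.0722925 ]
```

View pics/m_w13.png

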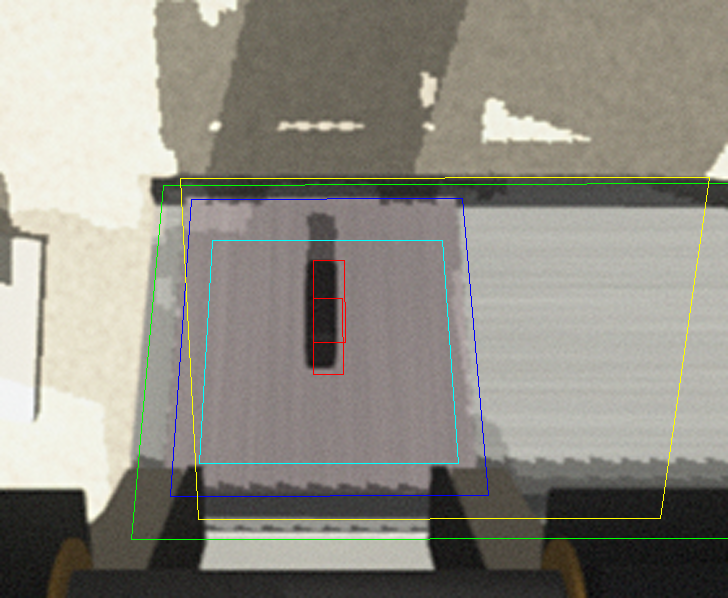

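Emit:
{"op": "jog_arm", "data": {
  "commands": [
    [-3,20,0,0],
    [-4,35,0,0],
    [-5,40,0,0],
    [-5,40,0,0],
    [-5,40,0,0],
    [-5,40,0,0],
    [-5,40,0,0],
    [-5,40,0,0],
    [-5,40,0,-2],
    [-5,40,0,-2]
  ],
  "fingers": 40
}}

```text
clock: 43.75
tool_pos: [0.5402, 0.0754, 0.2994]
orientation: [-180.0, -0.1, -175.5]
force: [0.8, 0.6, -0.3]
opening: 0.0403
```

Emit:
{"op": "jog_arm", "data": {
  "commands": [
    [-5,40,0,-2],
    [-5,40,0,-2.6],
    [-5,40,0,0],
    [-5,40,0,0],
    [-5,40,0,0],
    [-3,30,0,0],
    [0,0,-20,0],
    [0,0,-30,0],
    [0,0,-20,0],
    [0,0,0,0]
  ]
}}

```text
clock: 44.58
tool_pos: [0.5107, 0.3021, 0.2244]
orientation: [-179.6, -0.5, 180.0]
force: [-0.7, -0.4, -1.2]
opening: 0.0397
```

Emit:
{"op": "jog_arm", "data": {
  "commands": [
    [0,0,0,0],
    [0,0,0,0],
    [0,0,0,0],
    [0,0,0,0],
    [0,0,0,0],
    [0,0,0,0],
    [0,0,0,0],
    [0,0,0,0],
    [0,0,0,0],
    [0,0,0,0]
  ]
}}

```text
clock: 45.42
tool_pos: [0.5135, 0.304, 0.2309]
orientation: [-180.0, -0.0, 180.0]
force: [0.2, 0.2, -0.3]
opening: 0.0396
```

```bash
python3 pic.py w14 .515,.350,.106; python3 - <<'E'
from h import *
crop("w14",240,120,400,290,4,"c7")
E
```

```text
[0.51354325 0.30396755 0.23086593] [ 0.16237012  0.21024935 -0.29179812]
[365.77566585 190.45904431] r17px 16.006367952811818
```

View pics/w14m.png

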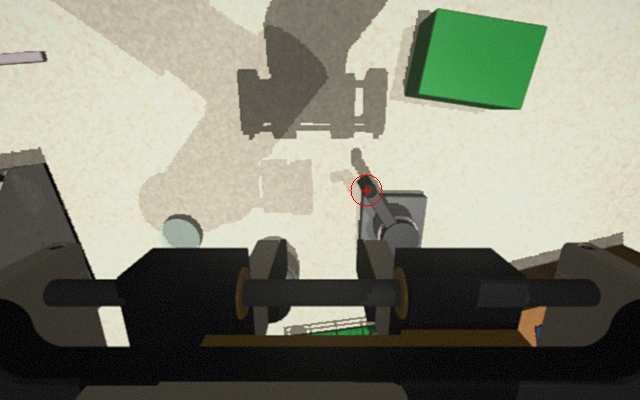

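View pics/c7.png

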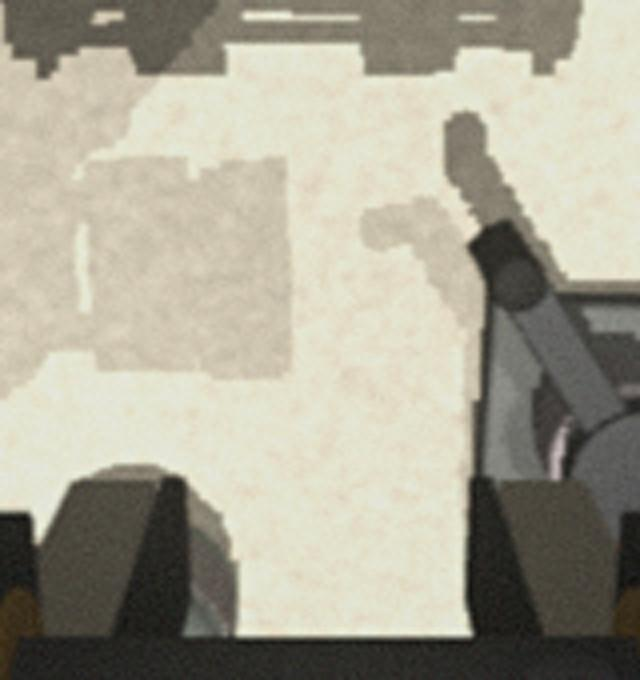

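Emit:
{"op": "jog_arm", "data": {
  "commands": [
    [-1,24,0,0],
    [0,24,0,0],
    [0,0,-25,0],
    [0,0,-35,0],
    [0,0,-35,0],
    [0,0,-30,0],
    [0,0,0,0],
    [0,0,0,0],
    [0,0,0,0],
    [0,0,0,0]
  ],
  "fingers": 44
}}

```text
clock: 46.3
tool_pos: [0.5138, 0.3532, 0.1085]
orientation: [179.8, 0.2, 180.0]
force: [-0.2, 0.2, 0.4]
opening: 0.044
```

Emit:
{"op": "jog_arm", "data": {
  "commands": [
    [0,0,-15,0],
    [0,0,-10,0],
    [0,0,-6,0],
    [0,0,0,0],
    [0,0,0,0],
    [0,0,0,0],
    [0,0,0,0],
    [0,0,0,0],
    [0,0,0,0],
    [0,0,0,0]
  ]
}}

```text
clock: 47.13
tool_pos: [0.5127, 0.3521, 0.0751]
orientation: [180.0, 0.0, 180.0]
force: [-0.7, -0.2, -0.3]
opening: 0.044
```

```bash
python3 - <<'E'
from h import *
s=snap("scene","scene7");snap("side","side7"); print(get_obs()["tool_pos"])
crop("side7",200,80,400,230,4,"c7"); crop("scene7",300,90,430,210,5,"c8")
E
```

```text
[0.51258573 0.35200799 0.07495431]
```

View pics/c7.png

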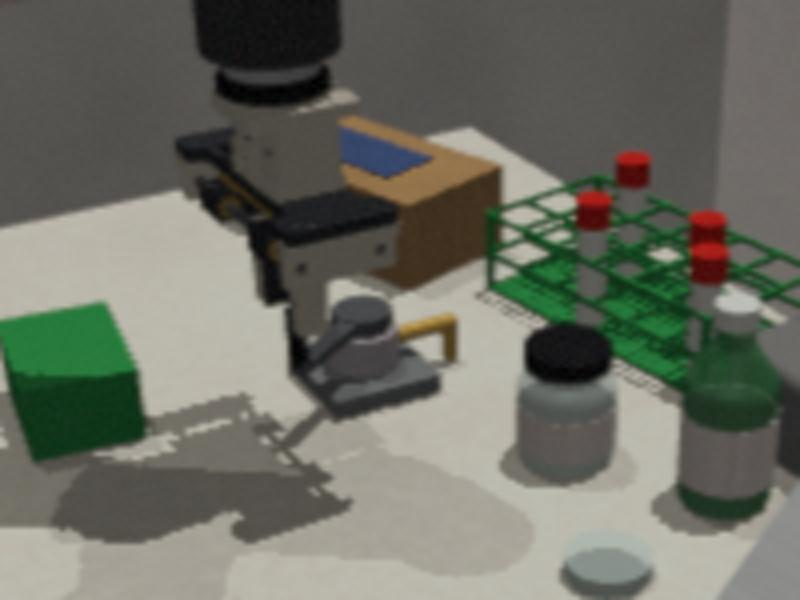

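View pics/c8.png

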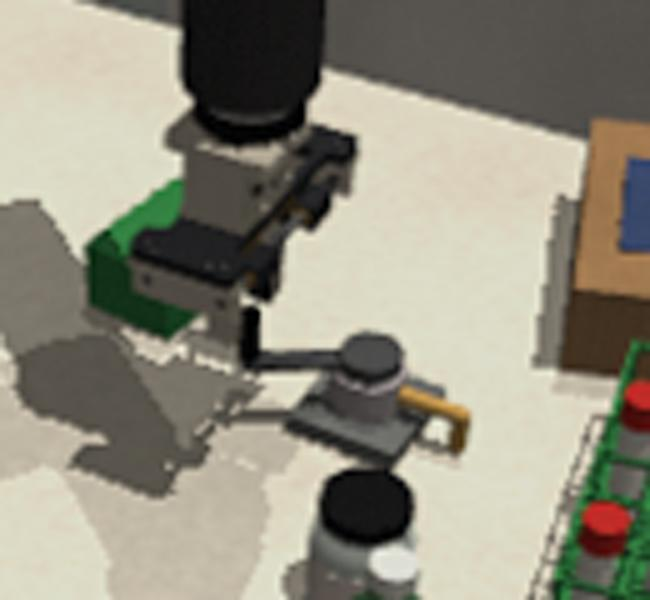

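Emit:
{"op": "jog_arm", "data": {
  "commands": [
    [0,8,0,0],
    [-2,8,0,0],
    [-4,12,0,0],
    [-3,12,0,0],
    [-2,12,0,0],
    [0,12,0,0],
    [0,12,0,0],
    [2,12,0,0],
    [3,10,0,0],
    [3,6,0,0]
  ]
}}

```text
clock: 48.07
tool_pos: [0.5092, 0.4572, 0.0744]
orientation: [-179.9, -0.0, -180.0]
force: [-2.6, -4.2, 1.3]
opening: 0.0439
```

Emit:
{"op": "jog_arm", "data": {
  "commands": [
    [1,2,0,0],
    [1,2,0,0],
    [1,2,0,0],
    [0,1,0,0],
    [0,1,0,0],
    [0,0,0,0],
    [0,0,0,0],
    [0,0,0,0],
    [0,0,0,0],
    [0,0,0,0]
  ]
}}

```text
clock: 48.9
tool_pos: [0.513, 0.4632, 0.0747]
orientation: [-180.0, 0.0, 179.9]
force: [1.6, -4.9, -3.3]
opening: 0.0441
```

```bash
python3 - <<'E'
from h import *
s=snap("scene","scene8");snap("side","side8"); print(get_obs()["tool_pos"],get_obs()["force"])
crop("side8",200,80,400,230,4,"c7"); crop("scene8",300,90,430,210,5,"c8")
E
```

```text
[0.51304368 0.46321648 0.07469054] [ 1.60628607 -5.51245652 -4.05563326]
```

View pics/c8.png

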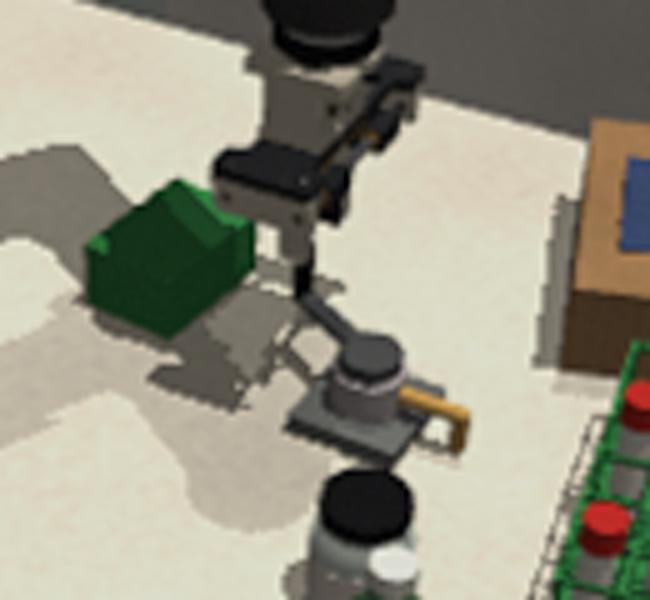

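View pics/c7.png

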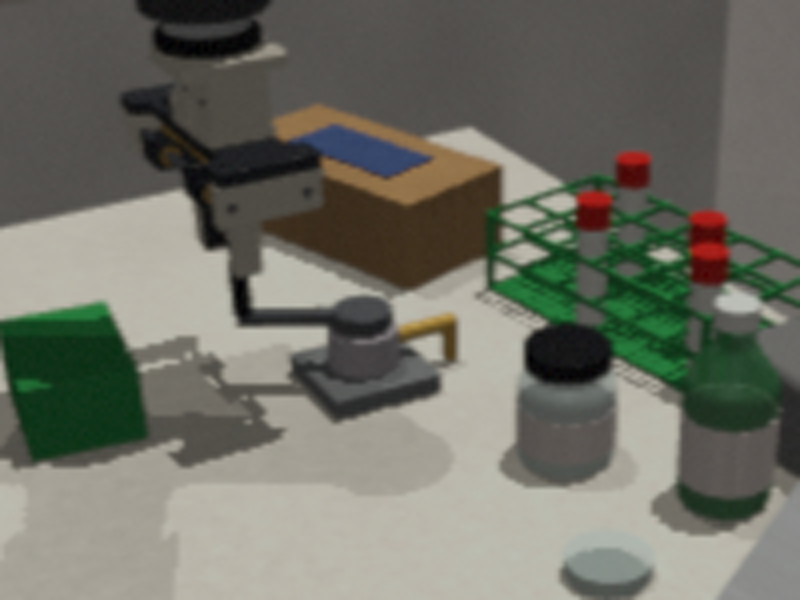

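Emit:
{"op": "jog_arm", "data": {
  "commands": [
    [1,2,0,0],
    [1,2,0,0],
    [0,1,0,0],
    [0,0,0,0],
    [0,0,0,0],
    [0,0,0,0],
    [0,0,0,0],
    [0,0,0,0],
    [0,0,0,0],
    [0,0,0,0]
  ]
}}

```text
clock: 49.83
tool_pos: [0.5153, 0.4678, 0.0746]
orientation: [-179.9, 0.0, 179.9]
force: [3.0, -5.6, -4.3]
opening: 0.044
```

Emit:
{"op": "jog_arm", "data": {
  "commands": [
    [1,1.5,0,0],
    [0.5,1,0,0],
    [0.5,1,0,0],
    [0,1,0,0],
    [0,0,0,0],
    [0,0,0,0],
    [0,0,0,0],
    [0,0,0,0],
    [0,0,0,0],
    [0,0,0,0]
  ]
}}

```text
clock: 50.67
tool_pos: [0.5173, 0.4715, 0.0746]
orientation: [-179.9, 0.0, 179.9]
force: [1.9, -8.2, -3.5]
opening: 0.044
```

Emit:
{"op": "jog_arm", "data": {
  "commands": [
    [0,1,0,0],
    [0,1,0,0],
    [0,0,0,0],
    [0,0,0,0],
    [0,0,0,0],
    [0,0,0,0],
    [0,0,0,0],
    [0,0,0,0],
    [0,0,0,0],
    [0,0,0,0]
  ]
}}

```text
clock: 51.5
tool_pos: [0.5173, 0.4718, 0.0744]
orientation: [-179.7, -0.0, 179.9]
force: [3.4, -13.1, -2.0]
opening: 0.0441
```

Emit:
{"op": "jog_arm", "data": {
  "commands": [
    [-3,-8,0,0],
    [-4,-12,0,0],
    [-4,-14,0,0],
    [-3,-14,0,0],
    [-1,-14,0,0],
    [0,-14,0,0],
    [2,-14,0,0],
    [3,-12,0,0],
    [3,-10,0,0],
    [2,-10,0,0]
  ]
}}

```text
clock: 52.33
tool_pos: [0.5123, 0.3529, 0.0751]
orientation: [179.9, 0.0, 179.9]
force: [0.1, 0.5, -0.1]
opening: 0.0442
```

Emit:
{"op": "jog_arm", "data": {
  "commands": [
    [0,0,0,0],
    [0,0,0,0],
    [0,0,0,0],
    [0,0,0,0],
    [0,0,0,0],
    [0,0,0,0],
    [0,0,0,0],
    [0,0,0,0],
    [0,0,0,0],
    [0,0,0,0]
  ]
}}

```text
clock: 53.17
tool_pos: [0.5115, 0.3535, 0.0748]
orientation: [-180.0, 0.0, 180.0]
force: [0.1, -0.7, 0.5]
opening: 0.0444
```

```bash
python3 - <<'E'
from h import *
s=snap("scene","scene9"); print(get_obs()["tool_pos"],get_obs()["force"])
crop("scene9",300,90,430,210,5,"c8")
E
```

```text
[0.51156224 0.35349883 0.07485036] [-0.55192412 -0.04866057  0.60314309]
```

View pics/c8.png

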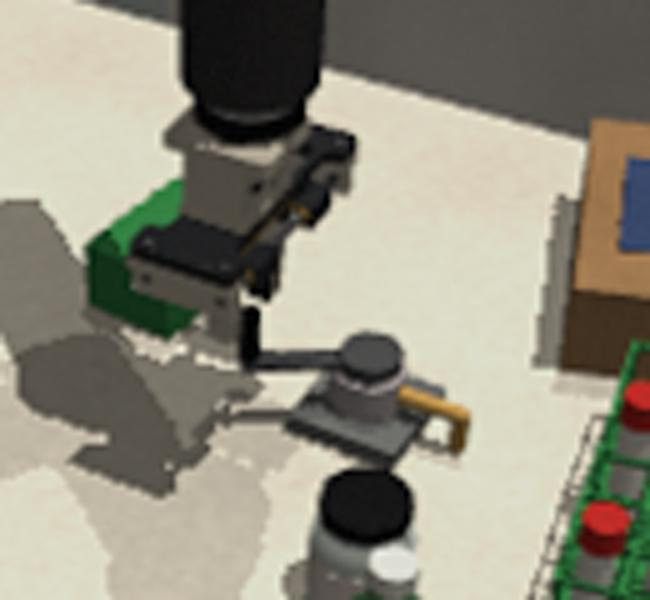

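Emit:
{"op": "jog_arm", "data": {
  "commands": [
    [0,8,0,0],
    [-2,8,0,0],
    [-4,12,0,0],
    [-3,12,0,0],
    [-2,12,0,0],
    [0,12,0,0],
    [0,12,0,0],
    [2,12,0,0],
    [3,10,0,0],
    [3,6,0,0]
  ]
}}

```text
clock: 54.05
tool_pos: [0.5084, 0.4587, 0.0744]
orientation: [-180.0, -0.0, -180.0]
force: [-2.5, -3.5, -0.7]
opening: 0.0438
```

Emit:
{"op": "jog_arm", "data": {
  "commands": [
    [2,3,0,0],
    [2,3,0,0],
    [2,3,0,0],
    [1,2,0,0],
    [1,2,0,0],
    [1,1,0,0],
    [0,1,0,0],
    [0,1,0,0],
    [0,0,0,0],
    [0,0,0,0]
  ]
}}

```text
clock: 54.88
tool_pos: [0.5177, 0.4716, 0.0746]
orientation: [-179.8, -0.0, 179.9]
force: [-0.7, -8.1, -0.4]
opening: 0.0439
```

Emit:
{"op": "jog_arm", "data": {
  "commands": [
    [0,1,0,0],
    [0,0.5,0,0],
    [0,0,0,0],
    [0,0,0,0],
    [0,0,0,0],
    [0,0,0,0],
    [0,0,0,0],
    [0,0,0,0],
    [0,0,0,0],
    [0,0,0,0]
  ]
}}

```text
clock: 55.72
tool_pos: [0.5177, 0.4718, 0.0745]
orientation: [-179.7, -0.1, 179.9]
force: [-0.4, -11.7, 0.4]
opening: 0.044
```

Emit:
{"op": "jog_arm", "data": {
  "commands": [
    [-3,-8,0,0],
    [-4,-12,0,0],
    [-4,-14,0,0],
    [-3,-14,0,0],
    [-1,-14,0,0],
    [0,-14,0,0],
    [2,-14,0,0],
    [3,-12,0,0],
    [3,-10,0,0],
    [2,-10,0,0]
  ]
}}

```text
clock: 56.55
tool_pos: [0.5133, 0.3524, 0.0751]
orientation: [180.0, 0.0, 179.9]
force: [-0.3, 0.4, -0.1]
opening: 0.044
```

Emit:
{"op": "jog_arm", "data": {
  "commands": [
    [0,0,0,0],
    [0,0,0,0],
    [0,0,0,0],
    [0,0,0,0],
    [0,0,10,0],
    [0,0,25,0],
    [0,0,35,0],
    [0,0,40,0],
    [0,0,40,0],
    [0,-10,30,0]
  ]
}}

```text
clock: 57.38
tool_pos: [0.5131, 0.3446, 0.2593]
orientation: [179.9, 0.2, -179.9]
force: [0.4, 0.4, 0.4]
opening: 0.0441
```

Emit:
{"op": "jog_arm", "data": {
  "commands": [
    [0,-30,0,0],
    [0,-30,0,0],
    [0,-30,0,0],
    [0,-20,0,0],
    [0,0,0,0],
    [0,0,0,0],
    [0,0,0,0],
    [0,0,0,0],
    [0,0,0,0],
    [0,0,0,0]
  ]
}}

```text
clock: 58.22
tool_pos: [0.5125, 0.2337, 0.2546]
orientation: [-180.0, -0.0, -180.0]
force: [-0.4, -0.1, -0.2]
opening: 0.0441
```

```bash
python3 - <<'E'
from h import *
s=snap("scene","scene10");snap("side","side10"); snap("wrist","w15");print(get_obs()["tool_pos"],get_obs()["force"])
d=cv2.absdiff(cv2.imread("pics/scene10.png"),cv2.imread("pics/scene0.png"))
crop("scene10",200,100,420,380,2.1,"c8")
E
```

```text
[0.512502   0.23334417 0.25464144] [ 1.26171412 -0.95551216  0.32855728]
```

View pics/c8.png

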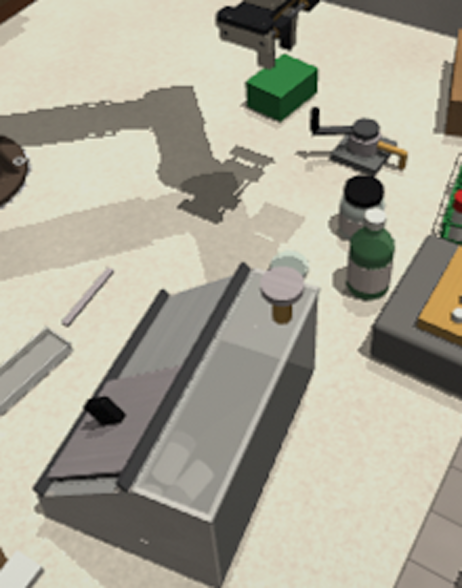

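View pics/side10.png

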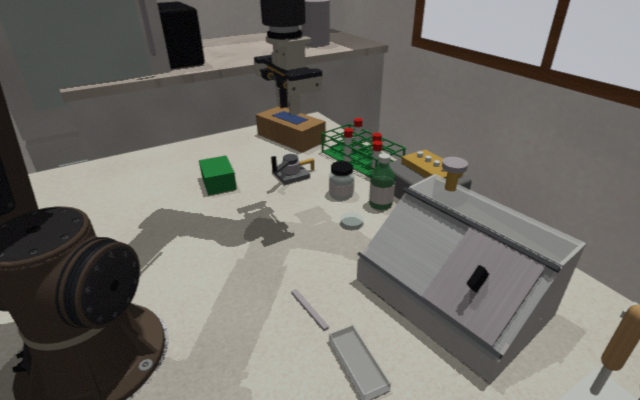

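View pics/w15.png

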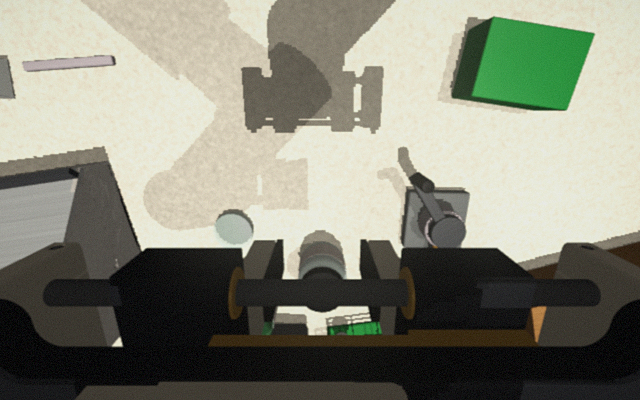

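```bash
python3 -c "
from plant import close_job; print(close_job())"
```

```text
the job is handed in; nothing more can be done
None
```

I carried out the whole job and handed it in at about 58 s of the 210 s limit. No verdict was reported, so the results below rest on my own camera and force checks.

- **Shutter open:** I slid it by its handle until it reached the open stop, at 15 N.
- **Pots:** I found four on the bench and dropped each one through the port from above. A wrist picture taken before the shutter closed showed all four lying inside the chamber. I saw no contact with the rim and no unexpected forces, but rim force could not be read directly. No fifth pot showed in any view.
- **Shutter closed:** I slid it back until the force rose to about 5.5 N at the closed end. The pictures show it about 3 mm further closed than where it stood at the start. My overlay had been fitted to that starting position, so it disagrees by those 3 mm. The travel measured from the open stop agrees with fully closed.
- **Purge lever:** I gave it two strokes, each pushed to the stop at 12–13 N. After each return the force fell to about zero. Pictures taken after the first return and at the end showed the lever back at rest.
- **Final pictures:** The lever was at rest, the shutter was closed and no pots were left on the bench. The bottle, jar, tip box, tray, dish and forceps looked unmoved, and the gripper was clear of everything.

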